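# Bond base plates in the glue press

## Robot

A 6-joint arm with a two-finger parallel gripper is mounted at the origin on a cart in front of the work surface, level with it; the furniture and walls round the work are solid. World frame = base frame: x ahead of the robot, y to its left, z up, the work surface at z = 0. Lengths are in mm, angles in rad, forces in N, time in s.
With the tool pointing down it reaches from about 275 to 1000 mm from the base axis. Payload 8.4 kg.
Tool frame: the origin (TCP) lies midway between the tips of the shut fingers; the grasp point (between the pads) lies 19 mm behind it; z points along the fingers, y is the line along which they close (so a half turn about z gives the same grasp; the last joint's range is limited). The gripper opens to 85 mm and grips with 20 to 120 N. Pads are 22 mm wide; open, the fingers measure 114 mm over their backs; the gripper's body (76 mm by 85 mm) begins 54 mm behind the grasp point. The pads swing forward as they close: fully open they stand 13 mm farther back than shut.
Start: joints at [1.211, 0.353, 1.633, -0, 1.155, -0.002], TCP at [218.883, 585.421, 231.281] pointing down, gripper open.
Joint ranges: [-2.63, 2.63], [-0.92, 2.1], [0.06, 2.66], [-1.3, 4.44], [0, 2.69], [-3.02, 3.02]. Speed limits (rad/s): [2.22, 2.22, 2.79, 3.14, 3.14, 3.14].

## Interface

Orientations are given as [roll, pitch, yaw] about the fixed x, y, z axes, in that order (R = Rz(yaw) Ry(pitch) Rx(roll)).
In Python, from rig import * gives the robot as it stands.
- The arm moves only by the shell command python3 -m jog 'ROWS' [FORCE]. ROWS is JSON, a list of rows, each an object of numbers: "x", "y", "z": the shift along the tool's x, y, z in cm; "spin": the turn about the tool's z in rad; "grip": the closure, from 0 (fully open) to 1 (shut). In form: [{"x": .., "y": .., "z": .., "spin": .., "grip": ..}, ...]. A call has 1 to 20 rows; each row shifts and turns the commanded pose from where the row before left it, along the tool's axes as they then stand; what a row does not reach is not made up. A row lasts 1/12 s, in which the tool goes at most 41.7 mm and 7.16 degrees, less where a joint would pass 70% of its speed; a pose out of reach is approached as far as the arm can. A call with a gripper value outside its range is refused whole. The fingers move at their own pace and stop on an object; FORCE is the grip in N (left out, the last holds). Time passes only in rows, so rows that do not move let the fingers close. It gives the time, the measured TCP pose, the force, the opening and the grip force at its end, in the units of the state.
- sense(): the state, without advancing time (a new reading comes with each control period).
- grab_frame(name): name is "scene" or "top"; returns a dict with "pixels" (384x512x3 uint8, blue, green, red), "camera_matrix" (3x3 intrinsics, pixels), "rvec" (rotation vector, rad) and "tvec" (3), from world to camera coordinates, as OpenCV has them. Camera axes: x right, y down, z forward; pixel columns grow to the right and rows downward; lengths in mm; the calibration is good to about 2 mm. A picture is of the moment at which its call begins. There is no depth.
- sign_off(): hands the job in; it is judged then, once.
The state is a dict: "clock": time; "qpos": joint angles; "qvel": joint speeds; "joint_efforts": joint torques, N m; "eef_pos": TCP position; "tcp_rot": TCP orientation; "contact_force": force on the tool from outside, world axes, zero at the start; "wrist_torque": the same for the moment, N m; "opening": opening from 0.0 (shut) to 1.0 (fully open); "grasp_force": force on a finger pad.
Only numpy, scipy, OpenCV 4.12 (cv2) and the standard library are available. Lean on these libraries where they do the work, as an engineer would, in place of code of your own. Each camera call takes 0.05 s, during which the arm holds its last target. There are 200 camera calls.

## Task

Glue-up time for balloon centrepieces: lay every coloured base plate that is here, one on another, squarely on the bed of the little press. Stand the tamper flat on the stack and push it straight down until the sprung bed bottoms out, then put the tamper back upright on its mat. Swing the clamp arm fully in over the stack, turn its red wing knob clockwise until the pad just touches the top plate, and then add half a turn more.

Things in the scene. Friction and masses are not known exactly. Their poses are not given: they have to be found in the camera images.
- plate_blue: blue rigid base plate, 66 x 46 x 8 mm (x, y, z); may be absent (two to four plates are present). Origin: centre of its underside; x along the 66 mm side, z up. Starts lying flat on the worktop to the right of the press; 40 g.
- plate_yellow: yellow rigid base plate, 66 x 46 x 8 mm (x, y, z); may be absent (two to four plates are present). Origin: centre of its underside; x along the 66 mm side, z up. Starts lying flat on the worktop to the right of the press; 40 g.
- plate_orange: orange rigid base plate, 66 x 46 x 8 mm (x, y, z); may be absent (two to four plates are present). Origin: centre of its underside; x along the 66 mm side, z up. Starts lying flat on the worktop to the right of the press; 40 g.
- plate_green: green rigid base plate, 66 x 46 x 8 mm (x, y, z); may be absent (two to four plates are present). Origin: centre of its underside; x along the 66 mm side, z up. Starts lying flat on the worktop to the right of the press; 40 g.
- press: grey press, fixed to the worktop (it does not move). Origin on the worktop under the centre of the bed; z up. Base slab 170 x 88 x 16 mm, from x = -50 to +120 mm and y = -44 to +44 mm. An upright steel post, 24 mm in diameter, stands at x = +80 mm, y = 0 and carries the swing arm.
- bed_top (a point): centre of the top face of the sprung aluminium bed, 58 x 38 mm (x, y; its axes are the press's), 10 mm thick, 48 mm above the worktop when up. The plates lie on it with their 66 mm side along x and overhang it by 4 mm all round, so fingers find room beside and under their edges. It stays level.
- bed (a joint): how far the bed is pressed down, m: 0 up, 0.014 bottomed out on its stop. A preloaded spring: 6 N to start it, 13 N at the bottom; plates alone do not move it, and it springs up again when released.
- swing_arm (a joint): blue arm on the post, rad: 0 = fully in against its stop, screw exactly over the bed centre; starts parked at 1.5 to 1.8, pointing to press +y. It comes in anticlockwise seen from above (from press +y round to press -x); screw axis 80 mm from post axis. Bar 26 mm wide, 102 to 120 mm up. Stays where left (0.12 N m friction); draw it in by the wing, turning the hand with it.
- clamp_knob (a joint): wing knob, rad: 0 fully raised (starts between 0 and 0.5), grows clockwise seen from above, which lowers screw, knob and pad by 20 mm a turn; ends at 11.9 rad (1.9 turns). Stays where it is left (friction 0.05 N m).
- wing_top (a point): centre of the top of the red wing, on the screw axis, 203 mm above the worktop when fully raised; turns with the wing. The wing is a bar 64 mm long (this point's x), 16 mm thick (y) and 34 mm high, grasped across its thickness from above. A 30 mm round hub, 8 mm high, lies below it.
- pad_face (a point): centre of the underside of the round rubber pad, 32 mm in diameter, that the screw pushes down; 88 mm above the worktop when fully raised. Once it touches the stack, every further turn presses the sprung bed down by 20 mm, so half a turn is 10 mm.
- tamper: hand tamper standing upright: flat steel foot 62 x 44 x 14 mm (x, y, z) and a wooden grip 36 x 22 mm (x, y), from 28 to 84 mm above its sole, edges rounded. Origin: centre of the sole; z up. 0.3 kg. Grasp the grip across its 22 mm (y).
- mat: black rubber mat of the tamper, 120 x 90 x 3 mm (x, y, z), fixed. Origin: centre of its underside.
- ribbon_reel: loose red ribbon reel, 63 x 66 x 63 mm, a bystander to leave alone.
- masking_tape: loose roll of masking tape, 93 mm across, 24 mm high, a bystander to leave alone.

How it is judged (in metres and radians):
On the way, in this order (a step that is already met when the one before it is completed fails the run):
1. all plates lie stacked squarely on the raised bed, at rest, nothing pressing on them (x of plate_blue in the frame of bed_top between -0.008 and 0.008 m and y of plate_blue in the frame of bed_top between -0.008 and 0.008 m and z of plate_blue in the frame of bed_top between -0.003 and 0.028 m and angle between the x axis of each of plate_blue, plate_yellow, plate_orange, plate_green and the x axis of bed_top, either way round below 0.12 rad and angle between each of plate_blue, plate_yellow, plate_orange, plate_green's own z axis and vertical below 0.06 rad and x of plate_yellow in the frame of bed_top between -0.008 and 0.008 m and y of plate_yellow in the frame of bed_top between -0.008 and 0.008 m and z of plate_yellow in the frame of bed_top between -0.003 and 0.028 m and x of plate_orange in the frame of bed_top between -0.008 and 0.008 m and y of plate_orange in the frame of bed_top between -0.008 and 0.008 m and z of plate_orange in the frame of bed_top between -0.003 and 0.028 m and x of plate_green in the frame of bed_top between -0.008 and 0.008 m and y of plate_green in the frame of bed_top between -0.008 and 0.008 m and z of plate_green in the frame of bed_top between -0.003 and 0.028 m and linear speed of each of plate_blue, plate_yellow, plate_orange, plate_green below 0.02 m/s and value of joint bed below 0.004 m), for 0.2 s.
2. the bed is bottomed out by the tamper standing flat on the stack (value of joint bed above 0.0125 m and angle between tamper's own z axis and vertical below 0.07 rad and horizontal distance between tamper and bed_top below 0.02 m and (contact force between tamper and plate_blue above 4 N or contact force between tamper and plate_yellow above 4 N or contact force between tamper and plate_orange above 4 N or contact force between tamper and plate_green above 4 N)), for 0.2 s.
3. the tamper stands upright on its mat, let go (horizontal distance between tamper and mat below 0.03 m and height (world z) of tamper below 0.006 m and angle between tamper's own z axis and vertical below 0.07 rad and contact force between the fingers and tamper below 0.1 N), for 0.2 s.
4. the arm is swung in over the stack, with the pad not yet pressing (value of joint swing_arm below 0.08 rad and value of joint bed below 0.004 m), for 0.1 s.
At the end, for the whole second after the job is handed in: All plates present lie stacked flat on the bed, within 8 mm and 0.12 rad of square; arm within 0.08 rad of its stop; the screw holds the bed 10 mm down (half a turn past touch), within 2.5 mm; tamper upright on its mat, within 30 mm of the centre; all at rest and let go (x of plate_blue in the frame of bed_top between -0.008 and 0.008 m and y of plate_blue in the frame of bed_top between -0.008 and 0.008 m and z of plate_blue in the frame of bed_top between -0.003 and 0.028 m and angle between the x axis of each of plate_blue, plate_yellow, plate_orange, plate_green and the x axis of bed_top, either way round below 0.12 rad and angle between each of plate_blue, plate_yellow, plate_orange, plate_green's own z axis and vertical below 0.06 rad and x of plate_yellow in the frame of bed_top between -0.008 and 0.008 m and y of plate_yellow in the frame of bed_top between -0.008 and 0.008 m and z of plate_yellow in the frame of bed_top between -0.003 and 0.028 m and x of plate_orange in the frame of bed_top between -0.008 and 0.008 m and y of plate_orange in the frame of bed_top between -0.008 and 0.008 m and z of plate_orange in the frame of bed_top between -0.003 and 0.028 m and x of plate_green in the frame of bed_top between -0.008 and 0.008 m and y of plate_green in the frame of bed_top between -0.008 and 0.008 m and z of plate_green in the frame of bed_top between -0.003 and 0.028 m and linear speed of each of plate_blue, plate_yellow, plate_orange, plate_green, tamper below 0.02 m/s and value of joint bed between 0.0075 and 0.0125 m and value of joint swing_arm below 0.08 rad and horizontal distance between tamper and mat below 0.03 m and height (world z) of tamper below 0.006 m and angle between tamper's own z axis and vertical below 0.07 rad).
It fails at once if a bystander (ribbon reel or masking tape) is shifted by more than 40 mm (distance of any of ribbon_reel, masking_tape from where it was at the start of the episode above 0.04 m).
Of plate_blue, plate_yellow, plate_orange, plate_green only 2 to 4 are there at a start; the rules pass over those that are not, and their reading is None.
At some moment in a run one of tamper may be knocked a few centimetres aside while the robot is not near it.
Once in a run the grip may slacken for a moment while it holds something.
It also fails if it takes over 210 s, if anything falls off the work surface, if the arm or the gripper's body presses on something with over 40 N, if the wrist force passes 120 N, or if a joint passes its speed limit or range.

## Working session

There is one attempt and no reset: what is moved stays moved. The work goes in short steps, Python scripts to look and compute and a shell command to move; the robot and the scene stay as the last step left them, time stands still between calls to the robot, and variables do not carry over. Pictures are saved under pics/ and viewed, at most 14 in all, crops included, and the job is handed in when it is done.

```bash
ls; mkdir -p pics; python3 - <<'E'
from rig import *
import cv2,numpy as np
s=sense();print(s)
for n in("scene","top"):
    f=grab_frame(n);cv2.imwrite(f"pics/{n}0.png",f["pixels"]);print(n,f["camera_matrix"],f["rvec"],f["tvec"])
    R=cv2.Rodrigues(np.array(f["rvec"],float))[0];print(-R.T@np.array(f["tvec"],float).ravel())
E
```

```text
pics
{'clock': 0.0, 'qpos': array([ 1.21056665e+00,  3.53657136e-01,  1.63415271e+00, -1.67351491e-05,
        1.15516377e+00, -2.38376284e-03]), 'qvel': array([-0.00092713, -0.00014776,  0.00068394,  0.00073426, -0.001013  ,
       -0.00060267]), 'joint_efforts': array([-2.88922609e-03, -6.05256057e+01, -3.42068410e+01, -2.49786199e-04,
        9.41894104e-03,  9.10558788e-05]), 'eef_pos': array([218.73870797, 584.96521908, 230.54810429]), 'tcp_rot': array([-3.14021165e+00,  1.20090478e-05,  2.78375351e+00]), 'contact_force': array([ 0.54873428, -0.24544712, -0.39932602]), 'wrist_torque': array([ 0.02388861, -0.0485585 , -0.00871843]), 'grasp_force': 0.0, 'opening': 0.9992158720085769}
scene [[403.51905832   0.         250.95568424]
 [  0.         403.51905832 190.75777638]
 [  0.           0.           1.        ]] [ 1.88637132 -0.72462855  0.47370746] [-387.88523735  301.75279234  630.80050661]
[ -17.3544002  -595.97287375  532.85471072]
top [[448.36140548   0.         249.31206114]
 [  0.         448.36140548 190.48825012]
 [  0.           0.           1.        ]] [ 2.18984975 -2.17762403  0.08734133] [  40.16913226  602.14265948 1010.74977436]
[ 522.57643852   46.5694367  1053.82617228]
```

View pics/scene0.png

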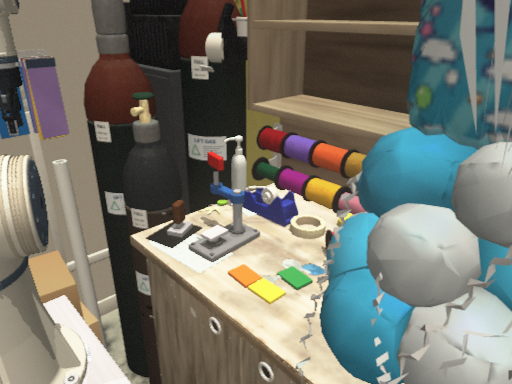

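View pics/top0.png

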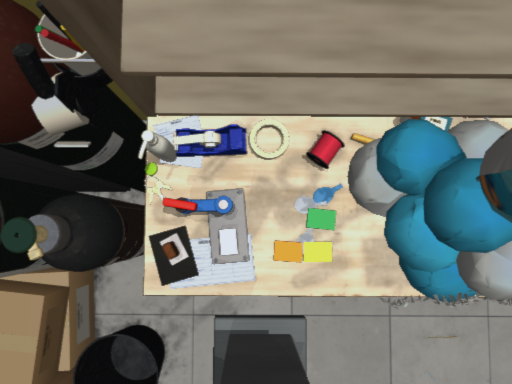

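Top view: orange plate (287,251), yellow (318,251), green (321,218), press bed (228,241), post (222,204), wing (180,204), tamper (170,250). A blue scrap at (327,193) needs a check. Measuring now, with a zoomed crop.

```bash
cat > h.py <<'E'
from rig import *
import cv2,numpy as np
def frame(n,save=None):
    f=grab_frame(n);f["K"]=np.array(f["camera_matrix"],float);f["R"]=cv2.Rodrigues(np.array(f["rvec"],float))[0];f["t"]=np.array(f["tvec"],float).ravel()
    if save: cv2.imwrite("pics/"+save,f["pixels"])
    return f
def ray(f,uv):
    d=f["R"].T@np.linalg.inv(f["K"])@np.array([uv[0],uv[1],1.]);return -f["R"].T@f["t"],d
def at(f,uv,z):
    c,d=ray(f,uv);return (c+d*(z-c[2])/d[2])[:2]
def two(f,a,g,b):
    c1,d1=ray(f,a);c2,d2=ray(g,b);M=np.c_[d1,-d2];s=np.linalg.lstsq(M,c2-c1,rcond=None)[0]
    p,q=c1+d1*s[0],c2+d2*s[1];return (p+q)/2,np.linalg.norm(p-q)
def proj(f,p): return cv2.projectPoints(np.array([p],float),np.array(f["rvec"],float),f["t"],f["K"],None)[0].ravel()
H={"orange":((8,180,150),(18,255,255)),"yellow":((23,150,150),(33,255,255)),"green":((50,120,80),(80,255,255)),"red":((175,120,80),(180,255,255)),"red2":((0,170,90),(5,255,255)),"white":((0,0,190),(180,50,255))}
def blobs(f,c,roi=None,amin=25):
    hsv=cv2.cvtColor(f["pixels"],cv2.COLOR_BGR2HSV);m=cv2.inRange(hsv,*map(np.array,H[c]))
    if c=="red": m|=cv2.inRange(hsv,*map(np.array,H["red2"]))
    if roi: k=np.zeros_like(m);k[roi[1]:roi[3],roi[0]:roi[2]]=1;m*=k
    return [k for k in cv2.findContours(m,cv2.RETR_EXTERNAL,cv2.CHAIN_APPROX_NONE)[0] if cv2.contourArea(k)>amin]
def rect(f,k,z):
    p=np.array([at(f,q[0],z) for q in k],np.float32);c,s,a=cv2.minAreaRect(p)
    b=cv2.boxPoints((c,s,a));e=b[1]-b[0],b[2]-b[1];L=max(e,key=np.linalg.norm)
    return np.round(c,1),np.round(sorted(s),1),round(np.arctan2(L[1],L[0])%np.pi,3)
E
python3 - <<'E'
from h import *
f=frame("top");g=frame("scene")
for c in("orange","yellow","green"):
    for k in blobs(f,c,(260,180,350,280)):print("top",c,rect(f,k,8))
    for k in blobs(g,c,(220,250,325,320)):print("scene",c,rect(g,k,8))
for k in blobs(f,"red",(150,180,210,220)):print("wing",k.mean((0,1)),rect(f,k,202))
for k in blobs(g,"red",(200,140,230,180)):print("wing scene",k.mean((0,1)),cv2.boundingRect(k))
for k in blobs(f,"white",(205,215,250,265)):print("bed",rect(f,k,48))
im=f["pixels"][160:300,140:360];cv2.imwrite("pics/c1.png",cv2.resize(im,None,fx=3.6,fy=3.6,interpolation=cv2.INTER_CUBIC))
im=g["pixels"][135:310,140:340];cv2.imwrite("pics/c2.png",cv2.resize(im,None,fx=3.4,fy=3.4,interpolation=cv2.INTER_CUBIC))
E
```

```text
scene orange (array([460.8, -47.7]), array([45.5, 65.7]), np.float32(1.503))
top yellow (array([ 462.3, -114.1]), array([43.7, 60.7]), np.float32(1.576))
scene yellow (array([ 460.2, -114.8]), array([48.1, 70.8]), np.float32(1.577))
top green (array([ 538.6, -123.2]), array([43.8, 63. ]), np.float32(1.477))
scene green (array([ 538. , -123.6]), array([43.9, 64.7]), np.float32(1.472))
wing [179.25333333 203.82666667] (array([562.1, 176.8]), array([16.6, 63.2]), np.float32(1.435))
wing scene [215.46 160.92] (208, 152, 16, 19)
bed (array([439.3,  81.2]), array([ 6.6, 75.5]), np.float32(1.576))
bed (array([458.9, 132.6]), array([17.8, 46.5]), np.float32(0.013))
bed (array([486. ,  90.4]), array([36.3, 56.3]), np.float32(0.099))
```

View pics/c1.png

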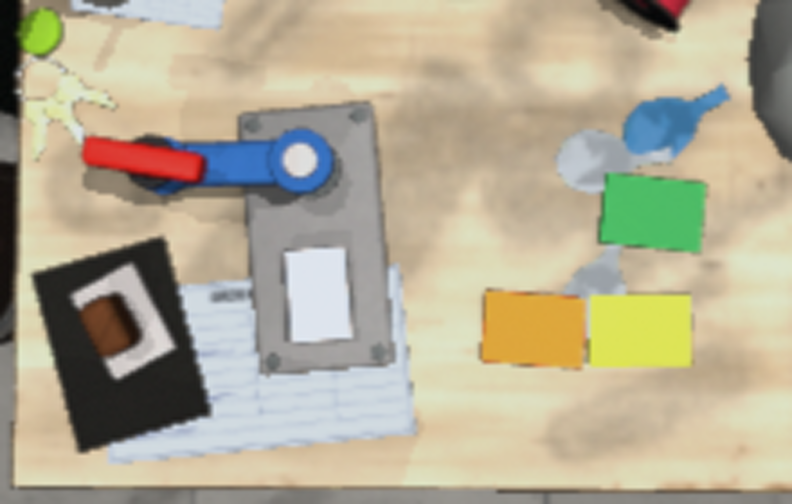

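View pics/c2.png

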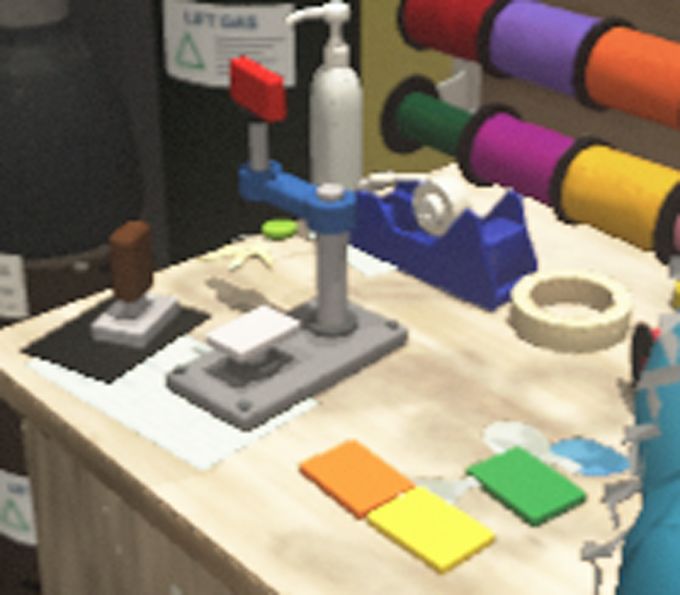

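Three plates are here: orange, yellow and green. The blue thing is a flat balloon. The bed is at about (486, 90) with yaw about 0.097, and the post-to-wing distance of 79 mm checks out. First I spin by +1.284 (11 rows), then work out the translation.

```bash
cat >> h.py <<'E'
def go(x,y,z,yaw=None):
    s=sense();p=np.array(s["eef_pos"]);w=s["tcp_rot"][2]
    sp=0 if yaw is None else (w-yaw+np.pi/2)%np.pi-np.pi/2
    a=w-sp;d=np.array([x,y,z])-p
    print("spin %.3f (yaw now %.3f) then x %.2f y %.2f z %.2f cm"%(sp,w,(d[0]*np.cos(a)+d[1]*np.sin(a))/10,(d[0]*np.sin(a)-d[1]*np.cos(a))/10,-d[2]/10),"t",round(s["clock"],1))
E
python3 -m jog '[{"spin":0.117},{"spin":0.117},{"spin":0.117},{"spin":0.117},{"spin":0.117},{"spin":0.117},{"spin":0.117},{"spin":0.117},{"spin":0.117},{"spin":0.117},{"spin":0.117}]' 30
python3 -c "
from h import *
go(461.5,-47.5,100,1.50)"
```

```text
spin 1.284 (yaw now 2.784) then x -61.39 y 28.69 z 13.08 cm t 0.2schema error: expected keys x, y, z, spin, grip
```

```bash

python3 -m jog '[{"x":0,"y":0,"z":0,"spin":0.117,"grip":0},{"x":0,"y":0,"z":0,"spin":0.117,"grip":0},{"x":0,"y":0,"z":0,"spin":0.117,"grip":0},{"x":0,"y":0,"z":0,"spin":0.117,"grip":0},{"x":0,"y":0,"z":0,"spin":0.117,"grip":0},{"x":0,"y":0,"z":0,"spin":0.117,"grip":0},{"x":0,"y":0,"z":0,"spin":0.117,"grip":0},{"x":0,"y":0,"z":0,"spin":0.117,"grip":0},{"x":0,"y":0,"z":0,"spin":0.117,"grip":0},{"x":0,"y":0,"z":0,"spin":0.117,"grip":0},{"x":0,"y":0,"z":0,"spin":0.117,"grip":0}]' 30
python3 -c "
from h import *
go(461.5,-47.5,100,1.50)"
```

```text
clock: 1.12
eef_pos: [218.8, 585.3, 231.1]
tcp_rot: [-3.142, 0.0, 1.491]
contact_force: [-0.4, -0.2, 0.8]
opening: 0.999
grasp_force: 0.0
spin -0.009 (yaw now 1.491) then x -61.41 y 28.68 z 13.11 cm t 1.1
```

```bash

python3 -m jog '[{"x":-3.07,"y":1.434,"z":0.4,"spin":0,"grip":0.2},{"x":-3.07,"y":1.434,"z":0.4,"spin":0,"grip":0.2},{"x":-3.07,"y":1.434,"z":0.4,"spin":0,"grip":0.2},{"x":-3.07,"y":1.434,"z":0.4,"spin":0,"grip":0.2},{"x":-3.07,"y":1.434,"z":0.4,"spin":0,"grip":0.2},{"x":-3.07,"y":1.434,"z":0.4,"spin":0,"grip":0.2},{"x":-3.07,"y":1.434,"z":0.4,"spin":0,"grip":0.2},{"x":-3.07,"y":1.434,"z":0.4,"spin":0,"grip":0.2},{"x":-3.07,"y":1.434,"z":0.4,"spin":0,"grip":0.2},{"x":-3.07,"y":1.434,"z":0.4,"spin":0,"grip":0.2},{"x":-3.07,"y":1.434,"z":0.91,"spin":0,"grip":0.2},{"x":-3.07,"y":1.434,"z":0.91,"spin":0,"grip":0.2},{"x":-3.07,"y":1.434,"z":0.91,"spin":0,"grip":0.2},{"x":-3.07,"y":1.434,"z":0.91,"spin":0,"grip":0.2},{"x":-3.07,"y":1.434,"z":0.91,"spin":0,"grip":0.2},{"x":-3.07,"y":1.434,"z":0.91,"spin":0,"grip":0.2},{"x":-3.07,"y":1.434,"z":0.91,"spin":0,"grip":0.2},{"x":-3.07,"y":1.434,"z":0.91,"spin":0,"grip":0.2},{"x":-3.07,"y":1.434,"z":0.91,"spin":0,"grip":0.2},{"x":-3.07,"y":1.434,"z":0.91,"spin":0,"grip":0.2}]' 30
python3 -c "
from h import *
go(461.5,-47.5,5,1.50)"
```

```text
clock: 2.78
eef_pos: [459.9, -49.9, 99.9]
tcp_rot: [3.141, -0.0, 1.497]
contact_force: [-0.0, 0.3, -0.8]
opening: 0.795
grasp_force: 0.0
spin -0.003 (yaw now 1.497) then x 0.25 y 0.15 z 9.49 cm t 2.8
```

```bash

python3 -m jog '[{"x":0.25,"y":0.15,"z":2.5,"spin":0,"grip":0.2},{"x":0,"y":0,"z":2.5,"spin":0,"grip":0.2},{"x":0,"y":0,"z":2.5,"spin":0,"grip":0.2},{"x":0,"y":0,"z":2.0,"spin":0,"grip":0.2},{"x":0,"y":0,"z":0.5,"spin":0,"grip":0.2},{"x":0,"y":0,"z":0.2,"spin":0,"grip":0.2},{"x":0,"y":0,"z":0,"spin":0,"grip":0.2}]' 30
python3 -m jog '[{"x":0,"y":0,"z":0,"spin":0,"grip":0.6},{"x":0,"y":0,"z":0,"spin":0,"grip":0.6},{"x":0,"y":0,"z":0,"spin":0,"grip":0.6},{"x":0,"y":0,"z":0,"spin":0,"grip":0.6},{"x":0,"y":0,"z":0,"spin":0,"grip":0.6},{"x":0,"y":0,"z":0,"spin":0,"grip":0.6}]' 30
```

```text
clock: 3.37
eef_pos: [461.3, -45.7, -1.6]
tcp_rot: [-3.141, -0.0, 1.497]
contact_force: [0.2, -0.4, 1.0]
opening: 0.799
grasp_force: 0.0
clock: 3.87
eef_pos: [462.2, -45.7, -0.3]
tcp_rot: [3.139, 0.0, 1.497]
contact_force: [-1.9, 0.4, 5.3]
opening: 0.528
grasp_force: 30.0
```

```bash

python3 -m jog '[{"x":0,"y":0,"z":-1.5,"spin":0,"grip":0.6},{"x":0,"y":0,"z":-3,"spin":0,"grip":0.6},{"x":0,"y":0,"z":-3,"spin":0,"grip":0.6},{"x":0,"y":0,"z":-3,"spin":0,"grip":0.6},{"x":0,"y":0,"z":0,"spin":0.116,"grip":0.6},{"x":0,"y":0,"z":0,"spin":0.117,"grip":0.6},{"x":0,"y":0,"z":0,"spin":0.117,"grip":0.6},{"x":0,"y":0,"z":0,"spin":0.117,"grip":0.6},{"x":0,"y":0,"z":0,"spin":0.117,"grip":0.6},{"x":0,"y":0,"z":0,"spin":0.117,"grip":0.6},{"x":0,"y":0,"z":0,"spin":0.117,"grip":0.6},{"x":0,"y":0,"z":0,"spin":0.117,"grip":0.6},{"x":0,"y":0,"z":0,"spin":0.117,"grip":0.6},{"x":0,"y":0,"z":0,"spin":0.117,"grip":0.6},{"x":0,"y":0,"z":0,"spin":0.117,"grip":0.6},{"x":0,"y":0,"z":0,"spin":0.117,"grip":0.6},{"x":0,"y":0,"z":0,"spin":0,"grip":0.6}]' 30
python3 -c "
from h import *
go(487.8,90.6,49,0.097)"
```

```text
clock: 5.28
eef_pos: [461.5, -45.7, 104.2]
tcp_rot: [3.141, -0.002, 0.089]
contact_force: [-0.0, 0.8, 0.2]
opening: 0.525
grasp_force: 31.5
spin -0.008 (yaw now 0.089) then x 3.94 y -13.31 z 5.52 cm t 5.3
```

```bash

python3 -m jog '[{"x":1,"y":-3.33,"z":0,"spin":-0.008,"grip":0.6},{"x":1,"y":-3.33,"z":0,"spin":0,"grip":0.6},{"x":1,"y":-3.33,"z":0,"spin":0,"grip":0.6},{"x":0.94,"y":-3.32,"z":0,"spin":0,"grip":0.6},{"x":0,"y":0,"z":1.5,"spin":0,"grip":0.6},{"x":0,"y":0,"z":1.5,"spin":0,"grip":0.6},{"x":0,"y":0,"z":0.5,"spin":0,"grip":0.6},{"x":0,"y":0,"z":0,"spin":0,"grip":0.6},{"x":0,"y":0,"z":0,"spin":0,"grip":0.6}]' 30
python3 - <<'E'
from h import *
go(487.8,90.6,49,0.097)
f=frame("top");g=frame("scene")
H["orange"]=((8,100,110),(21,255,255))
for c in ["orange"]:
    for k in blobs(f,c,(205,210,255,280)):print("top",rect(f,k,77))
cv2.imwrite("pics/c3.png",cv2.resize(np.hstack([f["pixels"][180:300,170:310],g["pixels"][170:290,140:280]]),None,fx=2.8,fy=2.8,interpolation=cv2.INTER_CUBIC))
E
```

```text
clock: 6.03
eef_pos: [487.1, 90.4, 68.6]
tcp_rot: [3.142, 0.0, 0.103]
contact_force: [0.7, -0.5, -0.7]
opening: 0.526
grasp_force: 31.5
spin 0.006 (yaw now 0.103) then x 0.07 y -0.01 z 1.96 cm t 6.0
```

View pics/c3.png

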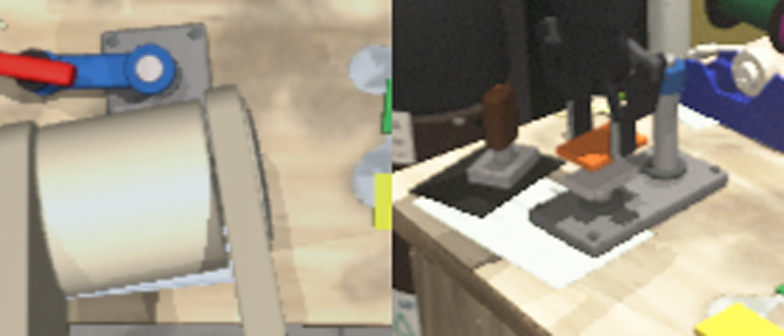

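The scene crop shows the orange plate level in the fingers, just above the bed. Lowering and releasing it.

```bash

python3 -m jog '[{"x":0.07,"y":0,"z":1,"spin":0,"grip":0.6},{"x":0,"y":0,"z":0.7,"spin":0,"grip":0.6},{"x":0,"y":0,"z":0.3,"spin":0,"grip":0.6},{"x":0,"y":0,"z":0.05,"spin":0,"grip":0.6},{"x":0,"y":0,"z":0,"spin":0,"grip":0.6}]' 30
python3 -m jog '[{"x":0,"y":0,"z":0,"spin":0,"grip":0.3},{"x":0,"y":0,"z":0,"spin":0,"grip":0.3},{"x":0,"y":0,"z":0,"spin":0,"grip":0.3},{"x":0,"y":0,"z":-1.5,"spin":0,"grip":0.2},{"x":0,"y":0,"z":-3,"spin":0,"grip":0.2},{"x":0,"y":0,"z":-3,"spin":0,"grip":0.2},{"x":-0.5,"y":4,"z":0,"spin":0,"grip":0.2},{"x":-0.5,"y":4,"z":0,"spin":0,"grip":0.2},{"x":-0.5,"y":4,"z":0,"spin":-0.1,"grip":0.2},{"x":0,"y":0,"z":0,"spin":-0.118,"grip":0.2},{"x":0,"y":0,"z":0,"spin":-0.118,"grip":0.2},{"x":0,"y":0,"z":0,"spin":-0.118,"grip":0.2},{"x":0,"y":0,"z":0,"spin":-0.118,"grip":0.2},{"x":0,"y":0,"z":0,"spin":-0.118,"grip":0.2},{"x":0,"y":0,"z":0,"spin":-0.118,"grip":0.2},{"x":0,"y":0,"z":0,"spin":-0.118,"grip":0.2},{"x":0,"y":0,"z":0,"spin":-0.118,"grip":0.2},{"x":0,"y":0,"z":0,"spin":-0.118,"grip":0.2},{"x":0,"y":0,"z":0,"spin":-0.118,"grip":0.2},{"x":0,"y":0,"z":0,"spin":-0.118,"grip":0.2}]' 30
python3 - <<'E'
from h import *
go(461.5,-114.4,100,1.576)
f=frame("top")
H["orange"]=((8,100,110),(21,255,255))
for k in blobs(f,"orange",(205,210,255,280)):print("top",rect(f,k,56))
E
```

```text
clock: 6.55
eef_pos: [487.5, 90.5, 47.5]
tcp_rot: [3.141, 0.001, 0.102]
contact_force: [-1.3, -2.0, 3.4]
opening: 0.53
grasp_force: 31.9
clock: 8.22
eef_pos: [485.1, -30.1, 122.9]
tcp_rot: [3.141, -0.0, 1.506]
contact_force: [0.7, -0.6, 0.6]
opening: 0.797
grasp_force: 0.0
spin -0.070 (yaw now 1.506) then x -8.42 y -2.41 z 2.29 cm t 8.2
top (array([488. ,  89.7]), array([46.7, 65.7]), np.float32(0.105))
```

```bash

python3 -m jog '[{"x":0,"y":0,"z":0,"spin":-0.07,"grip":0.2},{"x":-2.81,"y":-0.8,"z":0.76,"spin":0,"grip":0.2},{"x":-2.81,"y":-0.8,"z":0.76,"spin":0,"grip":0.2},{"x":-2.8,"y":-0.8,"z":0.76,"spin":0,"grip":0.2},{"x":0,"y":0,"z":0,"spin":0,"grip":0.2},{"x":0,"y":0,"z":0,"spin":0,"grip":0.2}]' 30
python3 -c "
from h import *
go(461.5,-114.4,-1,1.576)"
```

```text
clock: 8.77
eef_pos: [460.4, -115.3, 99.7]
tcp_rot: [-3.141, -0.0, 1.565]
contact_force: [0.7, 0.0, -0.4]
opening: 0.801
grasp_force: 0.0
spin -0.011 (yaw now 1.565) then x 0.09 y 0.11 z 10.07 cm t 8.8
```

```bash

python3 -m jog '[{"x":0.05,"y":0.1,"z":2.5,"spin":-0.01,"grip":0.2},{"x":0,"y":0,"z":2.5,"spin":0,"grip":0.2},{"x":0,"y":0,"z":2.5,"spin":0,"grip":0.2},{"x":0,"y":0,"z":2.0,"spin":0,"grip":0.2},{"x":0,"y":0,"z":0.5,"spin":0,"grip":0.2},{"x":0,"y":0,"z":0.05,"spin":0,"grip":0.2},{"x":0,"y":0,"z":0,"spin":0,"grip":0.6},{"x":0,"y":0,"z":0,"spin":0,"grip":0.6},{"x":0,"y":0,"z":0,"spin":0,"grip":0.6},{"x":0,"y":0,"z":0,"spin":0,"grip":0.6},{"x":0,"y":0,"z":0,"spin":0,"grip":0.6},{"x":0,"y":0,"z":0,"spin":0,"grip":0.6}]' 30
python3 -m jog '[{"x":0,"y":0,"z":-1.5,"spin":0,"grip":0.6},{"x":0,"y":0,"z":-3,"spin":0,"grip":0.6},{"x":0,"y":0,"z":-3,"spin":0,"grip":0.6},{"x":0,"y":0,"z":-3,"spin":0,"grip":0.6},{"x":0,"y":0,"z":0,"spin":0.12,"grip":0.6},{"x":0,"y":0,"z":0,"spin":0.122,"grip":0.6},{"x":0,"y":0,"z":0,"spin":0.122,"grip":0.6},{"x":0,"y":0,"z":0,"spin":0.122,"grip":0.6},{"x":0,"y":0,"z":0,"spin":0.122,"grip":0.6},{"x":0,"y":0,"z":0,"spin":0.122,"grip":0.6},{"x":0,"y":0,"z":0,"spin":0.122,"grip":0.6},{"x":0,"y":0,"z":0,"spin":0.122,"grip":0.6},{"x":0,"y":0,"z":0,"spin":0.122,"grip":0.6},{"x":0,"y":0,"z":0,"spin":0.122,"grip":0.6},{"x":0,"y":0,"z":0,"spin":0.122,"grip":0.6},{"x":0,"y":0,"z":0,"spin":0.122,"grip":0.6},{"x":0,"y":0,"z":0,"spin":0,"grip":0.6}]' 30
python3 -c "
from h import *
go(486.5,90.3,76,0.097)"
```

```text
clock: 9.77
eef_pos: [463.1, -113.9, 0.8]
tcp_rot: [3.139, 0.0, 1.579]
contact_force: [-0.3, 2.5, 8.7]
opening: 0.528
grasp_force: 31.4
clock: 11.18
eef_pos: [462.3, -114.0, 105.2]
tcp_rot: [3.141, -0.001, 0.112]
contact_force: [-0.9, -0.4, -0.5]
opening: 0.523
grasp_force: 31.0
spin 0.015 (yaw now 0.112) then x 4.39 y -20.10 z 2.92 cm t 11.2
```

```bash

python3 -m jog '[{"x":0.73,"y":-3.35,"z":0,"spin":0.015,"grip":0.6},{"x":0.73,"y":-3.35,"z":0,"spin":0,"grip":0.6},{"x":0.73,"y":-3.35,"z":0,"spin":0,"grip":0.6},{"x":0.73,"y":-3.35,"z":0,"spin":0,"grip":0.6},{"x":0.73,"y":-3.35,"z":0,"spin":0,"grip":0.6},{"x":0.73,"y":-3.35,"z":0,"spin":0,"grip":0.6},{"x":0,"y":0,"z":1.5,"spin":0,"grip":0.6},{"x":0,"y":0,"z":1.4,"spin":0,"grip":0.6},{"x":0,"y":0,"z":0,"spin":0,"grip":0.6},{"x":0,"y":0,"z":0,"spin":0,"grip":0.6}]' 30
python3 -c "
from h import *
go(486.5,90.3,56.5,0.097)"
```

```text
clock: 12.02
eef_pos: [483.9, 90.6, 75.4]
tcp_rot: [3.141, 0.001, 0.106]
contact_force: [-0.0, -0.1, -0.4]
opening: 0.523
grasp_force: 31.1
spin 0.009 (yaw now 0.106) then x 0.26 y 0.05 z 1.89 cm t 12.0
```

```bash

python3 -m jog '[{"x":0.26,"y":0.05,"z":0.8,"spin":0.005,"grip":0.6},{"x":0,"y":0,"z":0.8,"spin":0,"grip":0.6},{"x":0,"y":0,"z":0.3,"spin":0,"grip":0.6},{"x":0,"y":0,"z":0,"spin":0,"grip":0.6},{"x":0,"y":0,"z":0,"spin":0,"grip":0.6}]' 30
python3 -m jog '[{"x":0,"y":0,"z":0,"spin":0,"grip":0.3},{"x":0,"y":0,"z":0,"spin":0,"grip":0.3},{"x":0,"y":0,"z":0,"spin":0,"grip":0.3},{"x":0,"y":0,"z":-1.5,"spin":0,"grip":0.2},{"x":0,"y":0,"z":-3,"spin":0,"grip":0.2},{"x":0,"y":0,"z":-2.5,"spin":0,"grip":0.2},{"x":0.5,"y":4,"z":0,"spin":0,"grip":0.2},{"x":0.5,"y":4,"z":0,"spin":0,"grip":0.2},{"x":0.5,"y":4,"z":0,"spin":-0.1,"grip":0.2},{"x":0,"y":0,"z":0,"spin":-0.116,"grip":0.2},{"x":0,"y":0,"z":0,"spin":-0.116,"grip":0.2},{"x":0,"y":0,"z":0,"spin":-0.116,"grip":0.2},{"x":0,"y":0,"z":0,"spin":-0.116,"grip":0.2},{"x":0,"y":0,"z":0,"spin":-0.116,"grip":0.2},{"x":0,"y":0,"z":0,"spin":-0.116,"grip":0.2},{"x":0,"y":0,"z":0,"spin":-0.116,"grip":0.2},{"x":0,"y":0,"z":0,"spin":-0.116,"grip":0.2},{"x":0,"y":0,"z":0,"spin":-0.116,"grip":0.2},{"x":0,"y":0,"z":0,"spin":-0.116,"grip":0.2},{"x":0,"y":0,"z":0,"spin":-0.116,"grip":0.2}]' 30
python3 - <<'E'
from h import *
go(538.3,-123.4,100,1.475)
f=frame("top")
for k in blobs(f,"yellow",(205,210,255,280)):print("top",rect(f,k,64))
for k in blobs(f,"green",(260,180,350,280)):print("top",rect(f,k,8))
E
```

```text
clock: 12.43
eef_pos: [487.4, 90.0, 56.6]
tcp_rot: [3.141, -0.0, 0.098]
contact_force: [0.5, -2.1, 3.4]
opening: 0.527
grasp_force: 31.4
clock: 14.1
eef_pos: [513.5, -27.5, 126.5]
tcp_rot: [-3.141, -0.0, 1.48]
contact_force: [0.1, -0.5, 0.2]
opening: 0.798
grasp_force: 0.0
spin 0.005 (yaw now 1.480) then x -9.31 y 3.39 z 2.65 cm t 14.1
top (array([487. ,  88.7]), array([44.9, 64.5]), np.float32(0.106))
```

```bash

python3 -m jog '[{"x":-3.1,"y":1.13,"z":0.88,"spin":0.005,"grip":0.2},{"x":-3.1,"y":1.13,"z":0.88,"spin":0,"grip":0.2},{"x":-3.1,"y":1.13,"z":0.88,"spin":0,"grip":0.2},{"x":0,"y":0,"z":0,"spin":0,"grip":0.2},{"x":0,"y":0,"z":0,"spin":0,"grip":0.2}]' 30
python3 -c "
from h import *
go(538.3,-123.4,-1,1.475)"
```

```text
clock: 14.57
eef_pos: [537.9, -124.7, 99.5]
tcp_rot: [-3.141, -0.0, 1.464]
contact_force: [-0.0, 0.7, -0.1]
opening: 0.798
grasp_force: 0.0
spin -0.011 (yaw now 1.464) then x 0.13 y 0.03 z 10.05 cm t 14.6
```

```bash

python3 -m jog '[{"x":0.1,"y":0.03,"z":2.5,"spin":-0.01,"grip":0.2},{"x":0,"y":0,"z":2.5,"spin":0,"grip":0.2},{"x":0,"y":0,"z":2.5,"spin":0,"grip":0.2},{"x":0,"y":0,"z":2.0,"spin":0,"grip":0.2},{"x":0,"y":0,"z":0.5,"spin":0,"grip":0.2},{"x":0,"y":0,"z":0.05,"spin":0,"grip":0.2},{"x":0,"y":0,"z":0,"spin":0,"grip":0.6},{"x":0,"y":0,"z":0,"spin":0,"grip":0.6},{"x":0,"y":0,"z":0,"spin":0,"grip":0.6},{"x":0,"y":0,"z":0,"spin":0,"grip":0.6},{"x":0,"y":0,"z":0,"spin":0,"grip":0.6},{"x":0,"y":0,"z":0,"spin":0,"grip":0.6}]' 30
python3 -m jog '[{"x":0,"y":0,"z":-1.5,"spin":0,"grip":0.6},{"x":0,"y":0,"z":-3,"spin":0,"grip":0.6},{"x":0,"y":0,"z":-3,"spin":0,"grip":0.6},{"x":0,"y":0,"z":-3,"spin":0,"grip":0.6},{"x":0,"y":0,"z":0,"spin":0.114,"grip":0.6},{"x":0,"y":0,"z":0,"spin":0.115,"grip":0.6},{"x":0,"y":0,"z":0,"spin":0.115,"grip":0.6},{"x":0,"y":0,"z":0,"spin":0.115,"grip":0.6},{"x":0,"y":0,"z":0,"spin":0.115,"grip":0.6},{"x":0,"y":0,"z":0,"spin":0.115,"grip":0.6},{"x":0,"y":0,"z":0,"spin":0.115,"grip":0.6},{"x":0,"y":0,"z":0,"spin":0.115,"grip":0.6},{"x":0,"y":0,"z":0,"spin":0.115,"grip":0.6},{"x":0,"y":0,"z":0,"spin":0.115,"grip":0.6},{"x":0,"y":0,"z":0,"spin":0.115,"grip":0.6},{"x":0,"y":0,"z":0,"spin":0.115,"grip":0.6},{"x":0,"y":0,"z":0,"spin":0,"grip":0.6}]' 30
python3 -c "
from h import *
go(486.5,90.3,85,0.097)"
```

```text
clock: 15.57
eef_pos: [539.5, -122.5, 1.1]
tcp_rot: [3.139, -0.0, 1.478]
contact_force: [-0.9, 2.6, 8.1]
opening: 0.52
grasp_force: 31.4
clock: 16.98
eef_pos: [538.8, -122.7, 105.4]
tcp_rot: [3.141, -0.001, 0.094]
contact_force: [-0.8, -0.6, 0.4]
opening: 0.523
grasp_force: 30.9
spin -0.003 (yaw now 0.094) then x -3.14 y -21.70 z 2.04 cm t 17.0
```

```bash

python3 -m jog '[{"x":-1.2,"y":-3.1,"z":0,"spin":0,"grip":0.6},{"x":-1.2,"y":-3.1,"z":0,"spin":0,"grip":0.6},{"x":-0.74,"y":-3.1,"z":0,"spin":0,"grip":0.6},{"x":0.2,"y":-3.1,"z":0,"spin":0,"grip":0.6},{"x":0,"y":-3.1,"z":0,"spin":0,"grip":0.6},{"x":0,"y":-3.1,"z":0,"spin":0,"grip":0.6},{"x":0,"y":-3.1,"z":0,"spin":0,"grip":0.6},{"x":0,"y":0,"z":1.5,"spin":0,"grip":0.6},{"x":0,"y":0,"z":0.5,"spin":0,"grip":0.6},{"x":0,"y":0,"z":0,"spin":0,"grip":0.6},{"x":0,"y":0,"z":0,"spin":0,"grip":0.6}]' 30
python3 -c "
from h import *
go(486.5,90.3,64.7,0.097)"
```

```text
clock: 17.9
eef_pos: [487.5, 89.8, 84.6]
tcp_rot: [3.141, 0.001, 0.101]
contact_force: [0.7, -0.1, -0.2]
opening: 0.529
grasp_force: 31.0
spin 0.004 (yaw now 0.101) then x -0.09 y -0.05 z 1.99 cm t 17.9
```

```bash

python3 -m jog '[{"x":-0.07,"y":-0.05,"z":0.8,"spin":0,"grip":0.6},{"x":0,"y":0,"z":0.8,"spin":0,"grip":0.6},{"x":0,"y":0,"z":0.4,"spin":0,"grip":0.6},{"x":0,"y":0,"z":0,"spin":0,"grip":0.6},{"x":0,"y":0,"z":0,"spin":0,"grip":0.6}]' 30
python3 -m jog '[{"x":0,"y":0,"z":0,"spin":0,"grip":0.3},{"x":0,"y":0,"z":0,"spin":0,"grip":0.3},{"x":0,"y":0,"z":0,"spin":0,"grip":0.3},{"x":0,"y":0,"z":-1.5,"spin":0,"grip":0},{"x":0,"y":0,"z":-3,"spin":0,"grip":0},{"x":0,"y":0,"z":-3,"spin":0,"grip":0},{"x":0,"y":0,"z":-3,"spin":0,"grip":0},{"x":-3.5,"y":2,"z":0,"spin":0,"grip":0},{"x":-3.5,"y":2,"z":0,"spin":0,"grip":0},{"x":-3,"y":3,"z":0,"spin":0,"grip":0},{"x":0,"y":3,"z":0,"spin":0,"grip":0},{"x":0,"y":0,"z":0,"spin":0,"grip":0}]' 30
python3 - <<'E'
from h import *
f=frame("top");g=frame("scene")
for k in blobs(f,"green",(205,210,255,280)):print("top",rect(f,k,72))
for k in blobs(g,"green",(180,200,260,260)):print("scene",rect(g,k,72))
H["brown"]=((0,70,30),(15,255,140))
H["grey"]=((0,0,110),(180,60,255))
H["black"]=((0,0,0),(180,255,50))
for n,F,r in(("top",f,(145,222,203,292)),("scene",g,(150,190,212,265))):
  for c,z in(("brown",87),("grey",17),("black",3)):
    for k in blobs(F,c,r):print(n,c,cv2.minAreaRect(k)[0],rect(F,k,z))
cv2.imwrite("pics/c4.png",cv2.resize(np.hstack([f["pixels"][180:300,140:280],g["pixels"][150:270,140:280]]),None,fx=2.8,fy=2.8,interpolation=cv2.INTER_CUBIC))
E
```

```text
clock: 18.32
eef_pos: [486.8, 90.4, 64.4]
tcp_rot: [3.141, 0.001, 0.1]
contact_force: [-0.3, -1.4, 2.6]
opening: 0.526
grasp_force: 31.3
clock: 19.32
eef_pos: [396.8, -21.1, 170.0]
tcp_rot: [3.14, -0.001, 0.098]
contact_force: [0.1, 0.6, 0.0]
opening: 1.006
grasp_force: 0.0
top (array([486.4,  89.1]), array([44.9, 64.5]), np.float32(0.096))
scene (array([484.8,  89.2]), array([46.4, 65.3]), np.float32(0.101))
top brown (169.70001220703125, 249.90000915527344) (array([468.5, 213.4]), array([27.5, 33.6]), np.float32(0.483))
top grey (173.5, 256.5) (array([450.1, 216.8]), array([131.3, 157.9]), np.float32(0.014))
top black (173.17050170898438, 255.31378173828125) (array([451.9, 219.6]), array([ 84.9, 114.8]), np.float32(0.287))
scene brown (177.5, 211.5) (array([440.9, 177.4]), array([ 31.5, 126.7]), np.float32(0.986))
scene grey (180.5, 247.5) (array([410.6, 130.5]), array([149.8, 151.8]), np.float32(0.926))
scene grey (160.1176300048828, 225.52938842773438) (array([428.9, 255.2]), array([26.5, 86.2]), np.float32(0.285))
scene grey (190.83213806152344, 221.0722198486328) (array([519.7, 228. ]), array([ 67.8, 197.3]), np.float32(0.271))
scene black (199.5, 201.0) (array([617.1, 340.8]), array([ 71.5, 157.9]), np.float32(0.926))
scene black (166.0, 200.0) (array([550.2, 419.8]), array([101.1, 150.2]), np.float32(1.061))
```

View pics/c4.png

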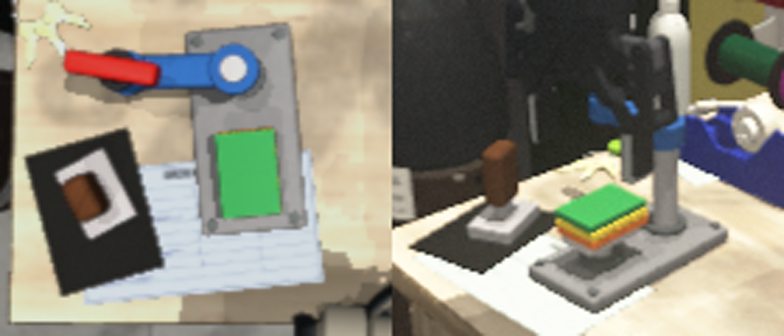

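Stack is square: green (486.4, 89.1). Tamper foot corners in the crop are (55,167), (103,150), (136,212), (90,238), with the grip top near (83,198). Converting those to world points.

```bash
python3 - <<'E'
from h import *
f=frame("top")
p=np.array([at(f,(u/2.8+140,v/2.8+180),17) for u,v in((55,167),(103,150),(136,212),(90,238))]);print(p.round(1),p.mean(0),np.linalg.norm(np.diff(p,axis=0),axis=1))
H["brown"]=((0,70,30),(15,255,140))
k=blobs(f,"brown",(145,222,203,292))[0]
print(rect(f,k,70), "grip top est",at(f,(83/2.8+140,198/2.8+180),87))
go(*p.mean(0),150,0.487)
E
```

```text
[[487.9 249. ]
 [502.  209.9]
 [451.6 182. ]
 [430.3 219.2]] [467.95005751 215.00430087] [41.59542176 57.60361542 42.89655407]
(array([467.6, 216.3]), array([28. , 34.1]), np.float32(0.483)) grip top est [466.78793274 213.45905514]
spin -0.389 (yaw now 0.098) then x 17.07 y -17.33 z 1.98 cm t 19.5
```

```bash

python3 -m jog '[{"x":0,"y":0,"z":0,"spin":-0.1,"grip":0},{"x":0,"y":0,"z":0,"spin":-0.1,"grip":0},{"x":0,"y":0,"z":0,"spin":-0.1,"grip":0},{"x":0,"y":0,"z":0,"spin":-0.089,"grip":0},{"x":2.13,"y":-2.15,"z":0,"spin":0,"grip":0},{"x":2.13,"y":-2.15,"z":0,"spin":0,"grip":0},{"x":2.13,"y":-2.15,"z":0,"spin":0,"grip":0},{"x":2.13,"y":-2.15,"z":0,"spin":0,"grip":0},{"x":2.13,"y":-2.15,"z":0,"spin":0,"grip":0},{"x":2.13,"y":-2.15,"z":0,"spin":0,"grip":0},{"x":2.13,"y":-2.15,"z":1,"spin":0,"grip":0},{"x":2.13,"y":-2.15,"z":1,"spin":0,"grip":0},{"x":0,"y":0,"z":0,"spin":0,"grip":0},{"x":0,"y":0,"z":0,"spin":0,"grip":0}]' 60
python3 - <<'E'
from h import *
go(467.5,214.7,43,0.485)
g=frame("scene","s5.png")
cv2.imwrite("pics/c5.png",cv2.resize(g["pixels"][150:270,130:270],None,fx=4,fy=4,interpolation=cv2.INTER_CUBIC))
E
```

```text
clock: 20.63
eef_pos: [466.9, 216.2, 148.6]
tcp_rot: [-3.141, 0.002, 0.493]
contact_force: [1.2, 0.1, 0.1]
opening: 0.998
grasp_force: 0.0
spin 0.008 (yaw now 0.493) then x -0.02 y 0.16 z 10.56 cm t 20.6
```

View pics/c5.png

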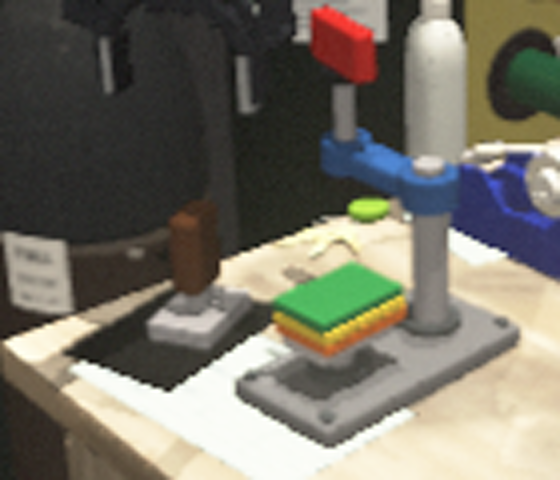

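The fingers straddle the grip line, with the tamper upright below them at crop (195,270). Descending and gripping.

```bash

python3 -m jog '[{"x":0,"y":0.15,"z":2.5,"spin":0.008,"grip":0},{"x":0,"y":0,"z":2.5,"spin":0,"grip":0},{"x":0,"y":0,"z":2.5,"spin":0,"grip":0},{"x":0,"y":0,"z":2.5,"spin":0,"grip":0},{"x":0,"y":0,"z":0.5,"spin":0,"grip":0},{"x":0,"y":0,"z":0,"spin":0,"grip":0.5},{"x":0,"y":0,"z":0,"spin":0,"grip":0.7},{"x":0,"y":0,"z":0,"spin":0,"grip":0.9},{"x":0,"y":0,"z":0,"spin":0,"grip":0.9},{"x":0,"y":0,"z":0,"spin":0,"grip":0.9},{"x":0,"y":0,"z":0,"spin":0,"grip":0.9},{"x":0,"y":0,"z":0,"spin":0,"grip":0.9},{"x":0,"y":0,"z":0,"spin":0,"grip":0.9}]' 80
```

```text
clock: 21.77
eef_pos: [468.6, 212.7, 45.2]
tcp_rot: [3.141, -0.001, 0.481]
contact_force: [-2.3, -0.9, 7.8]
opening: 0.248
grasp_force: 81.3
```

```bash

python3 -m jog '[{"x":0,"y":0,"z":-1,"spin":0,"grip":0.9},{"x":0,"y":0,"z":-2.5,"spin":0,"grip":0.9},{"x":0,"y":0,"z":-2.5,"spin":0,"grip":0.9},{"x":0,"y":0,"z":-2.5,"spin":0,"grip":0.9},{"x":0,"y":0,"z":-1.5,"spin":0,"grip":0.9},{"x":0,"y":0,"z":0,"spin":0.1,"grip":0.9},{"x":0,"y":0,"z":0,"spin":0.1,"grip":0.9},{"x":0,"y":0,"z":0,"spin":0.1,"grip":0.9},{"x":0,"y":0,"z":0,"spin":0.084,"grip":0.9},{"x":0,"y":0,"z":0,"spin":0,"grip":0.9},{"x":0,"y":0,"z":0,"spin":0,"grip":0.9}]' 80
python3 - <<'E'
from h import *
go(487,90,130,0.097)
E
```

```text
clock: 22.68
eef_pos: [468.0, 212.4, 144.8]
tcp_rot: [3.141, 0.0, 0.1]
contact_force: [-0.1, 0.4, -3.0]
opening: 0.251
grasp_force: 79.9
spin 0.003 (yaw now 0.100) then x 0.71 y 12.37 z 1.48 cm t 22.7
```

```bash

python3 -m jog '[{"x":0.18,"y":3.1,"z":0,"spin":0.003,"grip":0.9},{"x":0.18,"y":3.1,"z":0,"spin":0,"grip":0.9},{"x":0.18,"y":3.1,"z":0,"spin":0,"grip":0.9},{"x":0.17,"y":3.07,"z":0,"spin":0,"grip":0.9},{"x":0,"y":0,"z":1,"spin":0,"grip":0.9},{"x":0,"y":0,"z":0.6,"spin":0,"grip":0.9},{"x":0,"y":0,"z":0,"spin":0,"grip":0.9},{"x":0,"y":0,"z":0,"spin":0,"grip":0.9},{"x":0,"y":0,"z":0,"spin":0,"grip":0.9}]' 80
python3 - <<'E'
from h import *
go(487,90,114,0.097)
f=frame("top");g=frame("scene")
cv2.imwrite("pics/c6.png",cv2.resize(np.hstack([f["pixels"][180:300,140:280],g["pixels"][150:270,140:280]]),None,fx=2.8,fy=2.8,interpolation=cv2.INTER_CUBIC))
E
```

```text
clock: 23.43
eef_pos: [486.9, 90.9, 128.6]
tcp_rot: [-3.141, 0.0, 0.096]
contact_force: [0.0, 0.7, -3.6]
opening: 0.244
grasp_force: 81.0
spin -0.001 (yaw now 0.096) then x 0.00 y 0.09 z 1.46 cm t 23.4
```

View pics/c6.png

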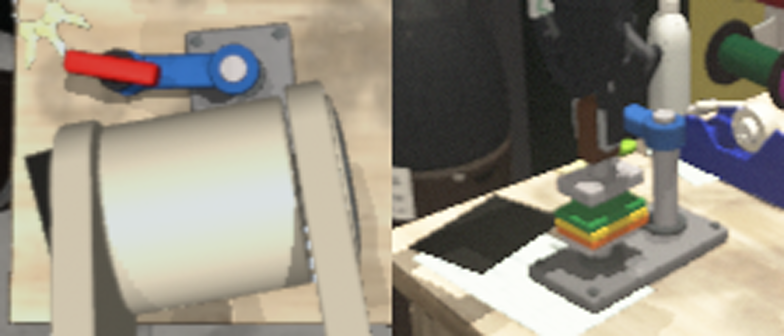

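Scene crop: the tamper foot is level and squarely above the stack. Pressing down gently.

```bash

python3 -m jog '[{"x":0,"y":0.07,"z":0.6,"spin":0,"grip":0.9},{"x":0,"y":0,"z":0.6,"spin":0,"grip":0.9},{"x":0,"y":0,"z":0.3,"spin":0,"grip":0.9},{"x":0,"y":0,"z":0.3,"spin":0,"grip":0.9},{"x":0,"y":0,"z":0.3,"spin":0,"grip":0.9},{"x":0,"y":0,"z":0.3,"spin":0,"grip":0.9},{"x":0,"y":0,"z":0,"spin":0,"grip":0.9},{"x":0,"y":0,"z":0,"spin":0,"grip":0.9}]' 80
python3 -m jog '[{"x":0,"y":0,"z":0.15,"spin":0,"grip":0.9},{"x":0,"y":0,"z":0.15,"spin":0,"grip":0.9},{"x":0,"y":0,"z":0,"spin":0,"grip":0.9},{"x":0,"y":0,"z":0,"spin":0,"grip":0.9}]' 80
```

```text
clock: 24.2
eef_pos: [487.1, 89.5, 104.7]
tcp_rot: [-3.141, 0.0, 0.094]
contact_force: [-3.2, 1.9, 3.8]
opening: 0.247
grasp_force: 81.9
clock: 24.53
eef_pos: [487.1, 89.5, 101.7]
tcp_rot: [-3.141, -0.0, 0.094]
contact_force: [-2.3, 2.4, 4.2]
opening: 0.245
grasp_force: 82.1
```

```bash

python3 -m jog '[{"x":0,"y":0,"z":0.15,"spin":0,"grip":0.9},{"x":0,"y":0,"z":0.15,"spin":0,"grip":0.9},{"x":0,"y":0,"z":0.15,"spin":0,"grip":0.9},{"x":0,"y":0,"z":0.15,"spin":0,"grip":0.9},{"x":0,"y":0,"z":0,"spin":0,"grip":0.9},{"x":0,"y":0,"z":0,"spin":0,"grip":0.9}]' 80
python3 -m jog '[{"x":0,"y":0,"z":0.1,"spin":0,"grip":0.9},{"x":0,"y":0,"z":0.1,"spin":0,"grip":0.9},{"x":0,"y":0,"z":0,"spin":0,"grip":0.9},{"x":0,"y":0,"z":0,"spin":0,"grip":0.9}]' 80
```

```text
clock: 25.03
eef_pos: [487.6, 89.5, 99.7]
tcp_rot: [-3.141, -0.001, 0.094]
contact_force: [-19.2, -0.4, 63.3]
opening: 0.249
grasp_force: 90.4
clock: 25.37
eef_pos: [488.3, 89.6, 99.4]
tcp_rot: [-3.141, -0.003, 0.094]
contact_force: [-25.3, -1.7, 84.1]
opening: 0.246
grasp_force: 93.3
```

```bash

python3 -m jog '[{"x":0,"y":0,"z":-0.3,"spin":0,"grip":0.9},{"x":0,"y":0,"z":-0.4,"spin":0,"grip":0.9},{"x":0,"y":0,"z":-0.4,"spin":0,"grip":0.9},{"x":0,"y":0,"z":-0.4,"spin":0,"grip":0.9},{"x":0,"y":0,"z":-0.4,"spin":0,"grip":0.9},{"x":0,"y":0,"z":-0.4,"spin":0,"grip":0.9},{"x":0,"y":0,"z":-1,"spin":0,"grip":0.9},{"x":0,"y":0,"z":-2,"spin":0,"grip":0.9},{"x":0,"y":0,"z":0,"spin":0,"grip":0.9}]' 80
python3 - <<'E'
from h import *
g=frame("scene");f=frame("top")
for k in blobs(g,"green",(180,200,260,260)):print("scene",rect(g,k,72))
H["black"]=((0,0,0),(180,255,50))
H["yo"]=((8,100,110),(33,255,255))
for k in blobs(g,"yo",(180,200,260,260)):print("yo",cv2.boundingRect(k))
go(455,216,145,0.287)
E
```

```text
clock: 26.12
eef_pos: [488.5, 89.4, 149.1]
tcp_rot: [3.141, -0.003, 0.094]
contact_force: [0.8, 0.7, -2.2]
opening: 0.247
grasp_force: 81.2
scene (array([458.1,  82.5]), array([21.4, 45.1]), np.float32(2.149))
yo (198, 224, 34, 15)
spin -0.193 (yaw now 0.094) then x 0.48 y -13.07 z 0.18 cm t 26.2
```

```bash

python3 -m jog '[{"x":0,"y":-3.2,"z":0,"spin":0,"grip":0.9},{"x":0,"y":-3.2,"z":0,"spin":0,"grip":0.9},{"x":0,"y":-3.2,"z":0,"spin":0,"grip":0.9},{"x":0,"y":-3.2,"z":0,"spin":0,"grip":0.9},{"x":0,"y":0,"z":0,"spin":-0.1,"grip":0.9},{"x":0,"y":0,"z":0,"spin":-0.093,"grip":0.9},{"x":0,"y":0,"z":0,"spin":0,"grip":0.9},{"x":0,"y":0,"z":0,"spin":0,"grip":0.9}]' 80
python3 - <<'E'
from h import *
go(452,219,48,0.287)
E
```

```text
clock: 26.88
eef_pos: [474.4, 216.5, 145.6]
tcp_rot: [3.141, 0.002, 0.284]
contact_force: [-0.4, 0.1, -3.9]
opening: 0.249
grasp_force: 81.6
spin -0.003 (yaw now 0.284) then x -2.08 y -0.87 z 9.76 cm t 26.9
```

```bash

python3 -m jog '[{"x":-1.04,"y":-0.43,"z":0,"spin":0,"grip":0.9},{"x":-1.04,"y":-0.43,"z":0,"spin":0,"grip":0.9},{"x":0,"y":0,"z":2.5,"spin":0,"grip":0.9},{"x":0,"y":0,"z":2.5,"spin":0,"grip":0.9},{"x":0,"y":0,"z":2.5,"spin":0,"grip":0.9},{"x":0,"y":0,"z":1.2,"spin":0,"grip":0.9},{"x":0,"y":0,"z":0.5,"spin":0,"grip":0.9},{"x":0,"y":0,"z":0,"spin":0,"grip":0.9},{"x":0,"y":0,"z":0,"spin":0,"grip":0.9}]' 80
```

```text
clock: 27.63
eef_pos: [452.5, 219.2, 55.1]
tcp_rot: [-3.142, -0.0, 0.286]
contact_force: [0.1, 0.5, -2.6]
opening: 0.248
grasp_force: 81.4
```

```bash

python3 -m jog '[{"x":0,"y":0,"z":0.2,"spin":0,"grip":0.9},{"x":0,"y":0,"z":0.15,"spin":0,"grip":0.9},{"x":0,"y":0,"z":0,"spin":0,"grip":0.9},{"x":0,"y":0,"z":0,"spin":0,"grip":0.9}]' 80
```

```text
clock: 27.97
eef_pos: [452.9, 219.3, 51.5]
tcp_rot: [-3.141, -0.001, 0.287]
contact_force: [0.0, 0.1, -3.8]
opening: 0.25
grasp_force: 81.4
```

```bash

python3 -m jog '[{"x":0,"y":0,"z":0.25,"spin":0,"grip":0.9},{"x":0,"y":0,"z":0.2,"spin":0,"grip":0.9},{"x":0,"y":0,"z":0,"spin":0,"grip":0.9},{"x":0,"y":0,"z":0,"spin":0,"grip":0.9}]' 80
```

```text
clock: 28.3
eef_pos: [452.5, 219.1, 46.4]
tcp_rot: [3.142, 0.0, 0.287]
contact_force: [-0.2, 0.1, -3.5]
opening: 0.247
grasp_force: 81.4
```

```bash

python3 -m jog '[{"x":0,"y":0,"z":0.1,"spin":0,"grip":0.9},{"x":0,"y":0,"z":0.1,"spin":0,"grip":0.9},{"x":0,"y":0,"z":0.05,"spin":0,"grip":0.9},{"x":0,"y":0,"z":0,"spin":0,"grip":0.9},{"x":0,"y":0,"z":0,"spin":0,"grip":0.9}]' 80
```

```text
clock: 28.72
eef_pos: [452.7, 219.2, 45.2]
tcp_rot: [-3.142, -0.0, 0.287]
contact_force: [-5.4, -2.2, 15.8]
opening: 0.243
grasp_force: 84.5
```

```bash

python3 -m jog '[{"x":0,"y":0,"z":0,"spin":0,"grip":0.7},{"x":0,"y":0,"z":0,"spin":0,"grip":0.5},{"x":0,"y":0,"z":0,"spin":0,"grip":0.2},{"x":0,"y":0,"z":0,"spin":0,"grip":0},{"x":0,"y":0,"z":0,"spin":0,"grip":0},{"x":0,"y":0,"z":-1.5,"spin":0,"grip":0},{"x":0,"y":0,"z":-3,"spin":0,"grip":0},{"x":0,"y":0,"z":-3,"spin":0,"grip":0},{"x":0,"y":0,"z":-3,"spin":0,"grip":0},{"x":0,"y":0,"z":-3,"spin":0,"grip":0},{"x":0,"y":0,"z":-3,"spin":0,"grip":0},{"x":0,"y":0,"z":-2.5,"spin":0,"grip":0},{"x":-3.5,"y":0,"z":0,"spin":0,"grip":0},{"x":-3.5,"y":0,"z":0,"spin":0,"grip":0},{"x":-3.5,"y":0,"z":0,"spin":0,"grip":0},{"x":0,"y":0,"z":0,"spin":0,"grip":0},{"x":0,"y":0,"z":0,"spin":0,"grip":0}]' 60
python3 - <<'E'
from h import *
g=frame("scene");f=frame("top")
for k in blobs(f,"red",(150,180,210,220)):print("wing",rect(f,k,202),cv2.minAreaRect(k))
for k in blobs(f,"green",(205,210,255,280)):print("top",rect(f,k,72))
for k in blobs(g,"red",(195,135,230,185)):print("wing s",cv2.boundingRect(k))
go(562,177,240)
cv2.imwrite("pics/c7.png",cv2.resize(np.hstack([f["pixels"][180:300,140:280],g["pixels"][130:250,140:280]]),None,fx=2.8,fy=2.8,interpolation=cv2.INTER_CUBIC))
E
```

```text
clock: 30.13
eef_pos: [350.7, 189.1, 234.2]
tcp_rot: [-3.142, -0.0, 0.287]
contact_force: [0.0, 0.9, -0.3]
opening: 1.004
grasp_force: 0.0
wing (array([562.1, 176.8]), array([16.6, 63.2]), np.float32(1.435)) ((179.38998413085938, 203.7699737548828), (33.2340202331543, 8.7681245803833), 8.130102157592773)
top (array([486.4,  89.3]), array([45.3, 64.5]), np.float32(0.096))
wing s (208, 152, 16, 19)
spin 0.000 (yaw now 0.287) then x 19.71 y 7.16 z -0.55 cm t 30.2
```

View pics/c7.png

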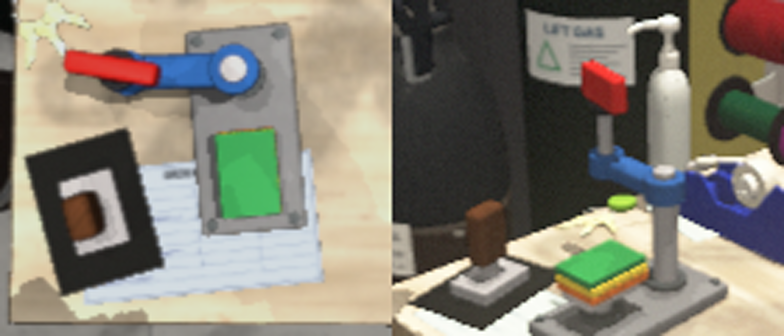

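Tamper stands upright on its mat and the stack is undisturbed. The wing lies about 0.18 rad clockwise of the arm line, so the knob starts near 0.18. Going to the wing.

```bash

python3 -m jog '[{"x":0,"y":0,"z":-0.6,"spin":-0.115,"grip":0},{"x":0,"y":0,"z":0,"spin":-0.115,"grip":0},{"x":0,"y":0,"z":0,"spin":-0.115,"grip":0},{"x":0,"y":0,"z":0,"spin":-0.115,"grip":0},{"x":0,"y":0,"z":0,"spin":-0.115,"grip":0},{"x":0,"y":0,"z":0,"spin":-0.115,"grip":0},{"x":0,"y":0,"z":0,"spin":-0.115,"grip":0},{"x":0,"y":0,"z":0,"spin":-0.115,"grip":0},{"x":0,"y":0,"z":0,"spin":-0.115,"grip":0},{"x":0,"y":0,"z":0,"spin":-0.113,"grip":0},{"x":0,"y":0,"z":0,"spin":0,"grip":0}]' 60
python3 - <<'E'
from h import *
go(562,177,240,1.435);print(sense()["qpos"])
E
```

```text
clock: 31.15
eef_pos: [353.1, 189.9, 240.0]
tcp_rot: [-3.142, 0.0, 1.44]
contact_force: [0.3, 0.1, 0.3]
opening: 1.0
grasp_force: 0.0
spin 0.005 (yaw now 1.440) then x 1.55 y 20.88 z -0.00 cm t 31.1
[ 4.89672968e-01 -1.95782577e-02  2.06836074e+00 -1.32942367e-05
  1.09282603e+00  6.20886202e-01]
```

```bash

python3 -m jog '[{"x":0.26,"y":3.48,"z":0,"spin":0.005,"grip":0},{"x":0.26,"y":3.48,"z":0,"spin":0,"grip":0},{"x":0.26,"y":3.48,"z":0,"spin":0,"grip":0},{"x":0.26,"y":3.48,"z":0,"spin":0,"grip":0},{"x":0.26,"y":3.48,"z":0,"spin":0,"grip":0},{"x":0.25,"y":3.48,"z":0,"spin":0,"grip":0},{"x":0,"y":0,"z":0,"spin":0,"grip":0},{"x":0,"y":0,"z":0,"spin":0,"grip":0}]' 60
python3 - <<'E'
from h import *
go(562,177,177,1.435)
g=frame("scene")
cv2.imwrite("pics/c8.png",cv2.resize(g["pixels"][110:230,140:280],None,fx=4,fy=4,interpolation=cv2.INTER_CUBIC))
E
```

```text
clock: 31.82
eef_pos: [562.6, 175.3, 239.0]
tcp_rot: [-3.141, 0.0, 1.425]
contact_force: [-0.9, 0.4, 0.1]
opening: 1.004
grasp_force: 0.0
spin -0.010 (yaw now 1.425) then x 0.16 y -0.08 z 6.20 cm t 31.8
```

View pics/c8.png

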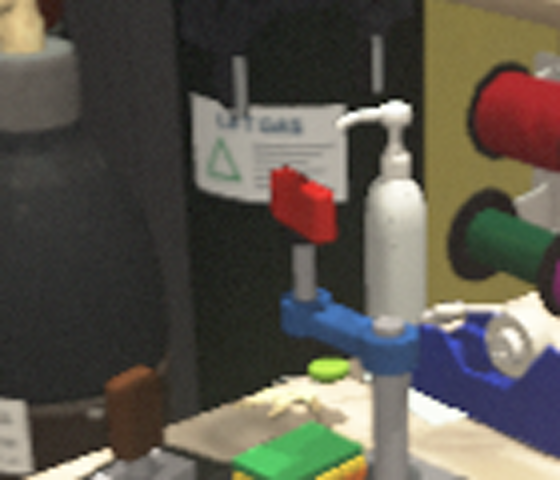

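The fingers, at crop (240,80) and (378,60), straddle the red wing (305,205) symmetrically. Descending to grip it.

```bash

python3 -m jog '[{"x":0.15,"y":-0.05,"z":2,"spin":-0.01,"grip":0},{"x":0,"y":0,"z":2,"spin":0,"grip":0},{"x":0,"y":0,"z":1.7,"spin":0,"grip":0},{"x":0,"y":0,"z":0.5,"spin":0,"grip":0},{"x":0,"y":0,"z":0,"spin":0,"grip":0.5},{"x":0,"y":0,"z":0,"spin":0,"grip":0.8},{"x":0,"y":0,"z":0,"spin":0,"grip":1},{"x":0,"y":0,"z":0,"spin":0,"grip":1},{"x":0,"y":0,"z":0,"spin":0,"grip":1},{"x":0,"y":0,"z":0,"spin":0,"grip":1},{"x":0,"y":0,"z":0,"spin":0,"grip":1},{"x":0,"y":0,"z":0,"spin":0,"grip":1}]' 60
```

```text
clock: 32.87
eef_pos: [561.1, 177.3, 179.1]
tcp_rot: [3.14, -0.0, 1.44]
contact_force: [-0.7, 0.1, 5.8]
opening: 0.174
grasp_force: 61.4
```

```bash

python3 -m jog '[{"x":-0.095,"y":-0.39,"z":0,"spin":-0.05,"grip":1},{"x":-0.19,"y":-0.775,"z":0,"spin":-0.1,"grip":1},{"x":-0.19,"y":-0.775,"z":0,"spin":-0.1,"grip":1},{"x":-0.19,"y":-0.775,"z":0,"spin":-0.1,"grip":1},{"x":0,"y":0,"z":0,"spin":0,"grip":1},{"x":0,"y":0,"z":0,"spin":0,"grip":1}]' 60
cat >> h.py <<'E'
def arc():
    s=sense();p=s["eef_pos"][:2]-np.array([565.9,97.5]);th=np.arctan2(p[1],p[0])%(2*np.pi);print("r",np.linalg.norm(p),"swing",3.239-th,"rel",th-s["tcp_rot"][2],"tq",s["wrist_torque"])
E
python3 -c "
from h import *
arc()"
```

```text
clock: 33.37
eef_pos: [533.8, 170.6, 179.0]
tcp_rot: [3.141, 0.0, 1.788]
contact_force: [-1.3, 0.2, 6.7]
opening: 0.17
grasp_force: 61.5
r 79.83710123130534 swing 1.2537964424210613 rel 0.19702574944599016 tq [-0.23380372  0.3029819   0.00705572]
```

```bash

python3 -m jog '[{"x":-0.19,"y":-0.775,"z":0,"spin":-0.1,"grip":1},{"x":-0.19,"y":-0.775,"z":0,"spin":-0.1,"grip":1},{"x":-0.19,"y":-0.775,"z":0,"spin":-0.1,"grip":1},{"x":-0.19,"y":-0.775,"z":0,"spin":-0.1,"grip":1},{"x":-0.19,"y":-0.775,"z":0,"spin":-0.1,"grip":1},{"x":-0.19,"y":-0.775,"z":0,"spin":-0.1,"grip":1},{"x":-0.19,"y":-0.775,"z":0,"spin":-0.1,"grip":1},{"x":-0.19,"y":-0.775,"z":0,"spin":-0.1,"grip":1},{"x":-0.19,"y":-0.775,"z":0,"spin":-0.1,"grip":1},{"x":-0.19,"y":-0.775,"z":0,"spin":-0.1,"grip":1},{"x":-0.19,"y":-0.775,"z":0,"spin":-0.1,"grip":1},{"x":0,"y":0,"z":0,"spin":0,"grip":1},{"x":0,"y":0,"z":0,"spin":0,"grip":1}]' 60
python3 -c "
from h import *
arc()"
```

```text
clock: 34.45
eef_pos: [487.2, 102.2, 178.9]
tcp_rot: [3.141, 0.003, 2.885]
contact_force: [3.8, -2.1, 6.3]
opening: 0.177
grasp_force: 61.5
r 78.8582049887196 swing 0.1570659400166985 rel 0.19732421282353307 tq [-0.40481682 -0.71971347  0.0482918 ]
```

```bash

python3 -m jog '[{"x":-0.152,"y":-0.62,"z":0,"spin":-0.08,"grip":1},{"x":-0.14,"y":-0.58,"z":0,"spin":-0.075,"grip":1},{"x":0,"y":0,"z":0,"spin":0,"grip":1},{"x":0,"y":0,"z":0,"spin":0,"grip":1}]' 60
python3 -c "
from h import *
arc()"
```

```text
clock: 34.78
eef_pos: [487.6, 91.1, 179.0]
tcp_rot: [3.139, 0.003, 3.039]
contact_force: [3.7, 3.7, 6.1]
opening: 0.174
grasp_force: 61.6
r 78.5658060967484 swing 0.016065685349822 rel 0.18346091185690527 tq [ 0.57691316 -0.70916855  0.05978293]
```

```bash

python3 -m jog '[{"x":-0.04,"y":-0.15,"z":0,"spin":-0.01,"grip":1},{"x":-0.04,"y":-0.15,"z":0,"spin":-0.01,"grip":1},{"x":0,"y":0,"z":0,"spin":0,"grip":1},{"x":0,"y":0,"z":0,"spin":0,"grip":1}]' 60
python3 -c "
from h import *
arc()"
```

```text
clock: 35.12
eef_pos: [487.8, 89.8, 179.0]
tcp_rot: [3.136, 0.002, 3.058]
contact_force: [2.2, 12.2, 6.5]
opening: 0.172
grasp_force: 61.9
r 78.50342088248635 swing -0.0002511490258116922 rel 0.18106463431328867 tq [ 2.57699706 -0.27458212 -0.08723213]
```

Arm is at its stop: swing ≈ 0 and Fy 12 N. Knob reads ≈ 0.18, and the target is 26 mm of travel, which is 8.17 rad. Turning clockwise about 8.0 rad in strokes.

```bash

python3 -m jog '[{"x":0,"y":0.2,"z":0.0,"spin":0,"grip":1},{"x":0,"y":0,"z":0.038,"spin":0.12,"grip":1},{"x":0,"y":0,"z":0.038,"spin":0.12,"grip":1},{"x":0,"y":0,"z":0.038,"spin":0.12,"grip":1},{"x":0,"y":0,"z":0.038,"spin":0.12,"grip":1},{"x":0,"y":0,"z":0.038,"spin":0.12,"grip":1},{"x":0,"y":0,"z":0.038,"spin":0.12,"grip":1},{"x":0,"y":0,"z":0.038,"spin":0.12,"grip":1},{"x":0,"y":0,"z":0.038,"spin":0.12,"grip":1},{"x":0,"y":0,"z":0.038,"spin":0.12,"grip":1},{"x":0,"y":0,"z":0.038,"spin":0.12,"grip":1},{"x":0,"y":0,"z":0,"spin":0,"grip":1}]' 60
python3 -c "
from h import *
arc();print(sense()['qpos'])"
```

```text
clock: 36.12
eef_pos: [486.7, 89.6, 175.1]
tcp_rot: [-3.141, -0.001, 1.852]
contact_force: [-2.8, 0.5, 12.5]
opening: 0.169
grasp_force: 62.6
r 79.59153005753396 swing -0.001608187667134775 rel 1.3887970186254077 tq [ 0.07398659  0.49819975 -0.08959108]
[ 1.78665978e-01  2.18270221e-01  1.96167905e+00  7.49721641e-04
  9.61808838e-01 -1.02777816e-01]
```

```bash

python3 -m jog '[{"x":0,"y":0,"z":0.036,"spin":0.12,"grip":1},{"x":0,"y":0,"z":0.036,"spin":0.12,"grip":1},{"x":0,"y":0,"z":0.038,"spin":0.12,"grip":1},{"x":0,"y":0,"z":0.038,"spin":0.12,"grip":1},{"x":0,"y":0,"z":0.038,"spin":0.12,"grip":1},{"x":0,"y":0,"z":0.038,"spin":0.12,"grip":1},{"x":0,"y":0,"z":0.038,"spin":0.12,"grip":1},{"x":0,"y":0,"z":0.038,"spin":0.12,"grip":1},{"x":0,"y":0,"z":0.038,"spin":0.12,"grip":1},{"x":0,"y":0,"z":0.038,"spin":0.12,"grip":1},{"x":0,"y":0,"z":0.038,"spin":0.12,"grip":1},{"x":0,"y":0,"z":0.038,"spin":0.12,"grip":1},{"x":0,"y":0,"z":0.038,"spin":0.12,"grip":1},{"x":0,"y":0,"z":0.038,"spin":0.12,"grip":1},{"x":0,"y":0,"z":0.038,"spin":0.12,"grip":1},{"x":0,"y":0,"z":0.038,"spin":0.12,"grip":1},{"x":0,"y":0,"z":0.038,"spin":0.12,"grip":1},{"x":0,"y":0,"z":0.038,"spin":0.12,"grip":1},{"x":0,"y":0,"z":0.038,"spin":0.12,"grip":1},{"x":0,"y":0,"z":0,"spin":0,"grip":1}]' 60
python3 -c "
from h import *
arc();print(sense()['qpos'])"
```

```text
clock: 37.78
eef_pos: [485.2, 91.5, 167.8]
tcp_rot: [-3.139, 0.005, -0.429]
contact_force: [-9.1, 10.5, 16.4]
opening: 0.173
grasp_force: 63.1
r 80.95677151383346 swing 0.023071283572643875 rel 3.6453849331101127 tq [ 2.33169414  1.70801278 -0.06816391]
[0.18019222 0.2276446  1.96893197 0.00558927 0.9475652  2.17718204]
```

```bash

python3 -m jog '[{"x":0,"y":0,"z":0,"spin":0,"grip":0.6},{"x":0,"y":0,"z":0,"spin":0,"grip":0.3},{"x":0,"y":0,"z":0,"spin":0,"grip":0},{"x":0,"y":0,"z":-1.5,"spin":0,"grip":0},{"x":0,"y":0,"z":-2,"spin":0,"grip":0},{"x":0,"y":0,"z":-1,"spin":-0.1,"grip":0},{"x":0,"y":0,"z":0,"spin":-0.12,"grip":0},{"x":0,"y":0,"z":0,"spin":-0.12,"grip":0},{"x":0,"y":0,"z":0,"spin":-0.12,"grip":0},{"x":0,"y":0,"z":0,"spin":-0.12,"grip":0},{"x":0,"y":0,"z":0,"spin":-0.12,"grip":0},{"x":0,"y":0,"z":0,"spin":-0.12,"grip":0},{"x":0,"y":0,"z":0,"spin":-0.12,"grip":0},{"x":0,"y":0,"z":0,"spin":-0.12,"grip":0},{"x":0,"y":0,"z":0,"spin":-0.12,"grip":0},{"x":0,"y":0,"z":0,"spin":-0.12,"grip":0}]' 60
python3 -m jog '[{"x":0,"y":0,"z":0,"spin":-0.12,"grip":0},{"x":0,"y":0,"z":0,"spin":-0.12,"grip":0},{"x":0,"y":0,"z":0,"spin":-0.12,"grip":0},{"x":0,"y":0,"z":0,"spin":-0.12,"grip":0},{"x":0,"y":0,"z":0,"spin":-0.12,"grip":0},{"x":0,"y":0,"z":0,"spin":-0.12,"grip":0},{"x":0,"y":0,"z":0,"spin":-0.12,"grip":0},{"x":0,"y":0,"z":0,"spin":-0.12,"grip":0},{"x":0,"y":0,"z":0,"spin":-0.12,"grip":0},{"x":0,"y":0,"z":0,"spin":-0.12,"grip":0},{"x":0,"y":0,"z":0,"spin":-0.12,"grip":0},{"x":0,"y":0,"z":0,"spin":-0.12,"grip":0},{"x":0,"y":0,"z":0,"spin":-0.12,"grip":0},{"x":0,"y":0,"z":0,"spin":-0.12,"grip":0},{"x":0,"y":0,"z":0,"spin":-0.12,"grip":0},{"x":0,"y":0,"z":0,"spin":0,"grip":0}]' 60
python3 - <<'E'
from h import *
go(486.5,89.8,167,-0.429)
g=frame("scene");print(sense()['qpos'][5])
cv2.imwrite("pics/c9.png",cv2.resize(g["pixels"][130:250,140:280],None,fx=4,fy=4,interpolation=cv2.INTER_CUBIC))
E
```

```text
clock: 39.12
eef_pos: [486.4, 88.8, 211.7]
tcp_rot: [-3.141, 0.001, 0.889]
contact_force: [-0.5, 0.1, 0.5]
opening: 0.998
grasp_force: 0.0
clock: 40.45
eef_pos: [486.4, 88.7, 211.7]
tcp_rot: [-3.141, -0.001, 2.689]
contact_force: [-0.4, -0.4, 0.4]
opening: 1.0
grasp_force: 0.0
spin -0.024 (yaw now 2.689) then x 0.03 y 0.10 z 4.47 cm t 40.5
-0.9329486488359782
```

View pics/c9.png

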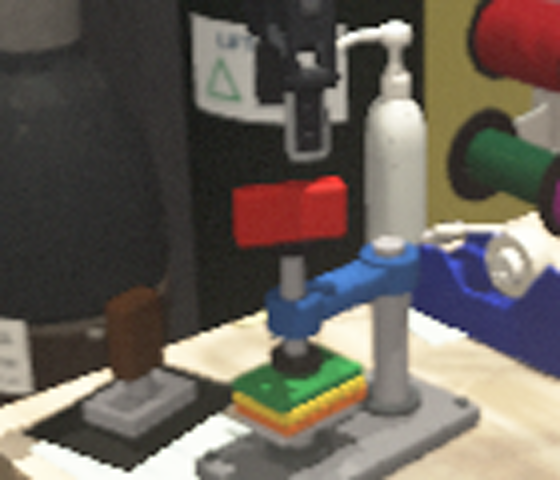

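The arm is over the stack and the pad is above the green plate. The wing is free and the fingers are lined up above it. Regrasping, with a z target near 167.

```bash

python3 -m jog '[{"x":0.03,"y":0.1,"z":1.5,"spin":-0.024,"grip":0},{"x":0,"y":0,"z":1.5,"spin":0,"grip":0},{"x":0,"y":0,"z":1.2,"spin":0,"grip":0},{"x":0,"y":0,"z":0.3,"spin":0,"grip":0},{"x":0,"y":0,"z":0,"spin":0,"grip":0.5},{"x":0,"y":0,"z":0,"spin":0,"grip":0.8},{"x":0,"y":0,"z":0,"spin":0,"grip":1},{"x":0,"y":0,"z":0,"spin":0,"grip":1},{"x":0,"y":0,"z":0,"spin":0,"grip":1},{"x":0,"y":0,"z":0,"spin":0,"grip":1},{"x":0,"y":0,"z":0,"spin":0,"grip":1},{"x":0,"y":0,"z":0,"spin":0,"grip":1}]' 60
python3 -c "
from h import *
arc()"
```

```text
clock: 41.5
eef_pos: [487.5, 90.5, 167.8]
tcp_rot: [3.14, 0.001, 2.708]
contact_force: [0.3, 3.9, 6.0]
opening: 0.179
grasp_force: 61.7
r 78.68668655474892 swing 0.008019701106007915 rel 0.5225512064429982 tq [ 0.72375213 -0.01576193 -0.02405582]
```

```bash

python3 -m jog '[{"x":0,"y":0,"z":0.038,"spin":0.12,"grip":1},{"x":0,"y":0,"z":0.038,"spin":0.12,"grip":1},{"x":0,"y":0,"z":0.038,"spin":0.12,"grip":1},{"x":0,"y":0,"z":0.038,"spin":0.12,"grip":1},{"x":0,"y":0,"z":0.038,"spin":0.12,"grip":1},{"x":0,"y":0,"z":0.038,"spin":0.12,"grip":1},{"x":0,"y":0,"z":0.038,"spin":0.12,"grip":1},{"x":0,"y":0,"z":0.038,"spin":0.12,"grip":1},{"x":0,"y":0,"z":0.038,"spin":0.12,"grip":1},{"x":0,"y":0,"z":0.038,"spin":0.12,"grip":1},{"x":0,"y":0,"z":0.038,"spin":0.12,"grip":1},{"x":0,"y":0,"z":0.038,"spin":0.12,"grip":1},{"x":0,"y":0,"z":0.038,"spin":0.12,"grip":1},{"x":0,"y":0,"z":0.038,"spin":0.12,"grip":1},{"x":0,"y":0,"z":0.038,"spin":0.12,"grip":1},{"x":0,"y":0,"z":0,"spin":0,"grip":1}]' 60
python3 -c "
from h import *
arc();print(sense()['qpos'][5])"
```

```text
clock: 42.83
eef_pos: [485.4, 90.3, 162.0]
tcp_rot: [-3.139, 0.001, 0.901]
contact_force: [-8.0, 3.1, 14.4]
opening: 0.175
grasp_force: 62.9
r 80.78286310853179 swing 0.007679962298851262 rel 2.330786460406629 tq [ 0.7154221   1.55452603 -0.02526389]
0.8495680700282496
```

```bash

python3 -m jog '[{"x":0.05,"y":0.06,"z":0.038,"spin":0.12,"grip":1},{"x":0,"y":0,"z":0.038,"spin":0.12,"grip":1},{"x":0,"y":0,"z":0.038,"spin":0.12,"grip":1},{"x":0,"y":0,"z":0.038,"spin":0.12,"grip":1},{"x":0,"y":0,"z":0.038,"spin":0.12,"grip":1},{"x":0,"y":0,"z":0.038,"spin":0.12,"grip":1},{"x":0,"y":0,"z":0.038,"spin":0.12,"grip":1},{"x":0,"y":0,"z":0.038,"spin":0.12,"grip":1},{"x":0,"y":0,"z":0.038,"spin":0.12,"grip":1},{"x":0,"y":0,"z":0.038,"spin":0.12,"grip":1},{"x":0,"y":0,"z":0.038,"spin":0.12,"grip":1},{"x":0,"y":0,"z":0.038,"spin":0.12,"grip":1},{"x":0,"y":0,"z":0.038,"spin":0.12,"grip":1},{"x":0,"y":0,"z":0,"spin":0,"grip":1}]' 60
python3 -c "
from h import *
arc();print(sense()['qpos'][5])"
```

```text
clock: 44.0
eef_pos: [485.9, 91.8, 157.0]
tcp_rot: [-3.141, 0.005, -0.66]
contact_force: [-10.1, 11.6, 15.3]
opening: 0.172
grasp_force: 63.0
r 80.23893098006302 swing 0.026545578996289176 rel 3.8728891705227495 tq [ 2.55304249  1.92597743 -0.12591096]
2.4093224716905572
```

```bash

python3 -m jog '[{"x":0,"y":0,"z":0,"spin":0,"grip":0.6},{"x":0,"y":0,"z":0,"spin":0,"grip":0.3},{"x":0,"y":0,"z":0,"spin":0,"grip":0},{"x":0,"y":0,"z":-1.5,"spin":0,"grip":0},{"x":0,"y":0,"z":-2,"spin":0,"grip":0},{"x":0,"y":0,"z":-1.3,"spin":-0.1,"grip":0},{"x":0,"y":0,"z":0,"spin":-0.12,"grip":0},{"x":0,"y":0,"z":0,"spin":-0.12,"grip":0},{"x":0,"y":0,"z":0,"spin":-0.12,"grip":0},{"x":0,"y":0,"z":0,"spin":-0.12,"grip":0},{"x":0,"y":0,"z":0,"spin":-0.12,"grip":0},{"x":0,"y":0,"z":0,"spin":-0.12,"grip":0},{"x":0,"y":0,"z":0,"spin":-0.12,"grip":0},{"x":0,"y":0,"z":0,"spin":-0.12,"grip":0},{"x":0,"y":0,"z":0,"spin":-0.12,"grip":0},{"x":0,"y":0,"z":0,"spin":-0.12,"grip":0}]' 60
python3 -m jog '[{"x":0,"y":0,"z":0,"spin":-0.12,"grip":0},{"x":0,"y":0,"z":0,"spin":-0.12,"grip":0},{"x":0,"y":0,"z":0,"spin":-0.12,"grip":0},{"x":0,"y":0,"z":0,"spin":-0.12,"grip":0},{"x":0,"y":0,"z":0,"spin":-0.12,"grip":0},{"x":0,"y":0,"z":0,"spin":-0.12,"grip":0},{"x":0,"y":0,"z":0,"spin":-0.12,"grip":0},{"x":0,"y":0,"z":0,"spin":-0.12,"grip":0},{"x":0,"y":0,"z":0,"spin":-0.12,"grip":0},{"x":0,"y":0,"z":0,"spin":-0.12,"grip":0},{"x":0,"y":0,"z":0,"spin":-0.12,"grip":0},{"x":0,"y":0,"z":0,"spin":-0.12,"grip":0},{"x":0,"y":0,"z":0,"spin":-0.12,"grip":0},{"x":0,"y":0,"z":0,"spin":-0.12,"grip":0},{"x":0,"y":0,"z":0,"spin":-0.12,"grip":0},{"x":0,"y":0,"z":0,"spin":0,"grip":0}]' 60
python3 - <<'E'
from h import *
go(487,89.8,157,-0.66)
E
```

```text
clock: 45.33
eef_pos: [487.6, 89.6, 204.2]
tcp_rot: [3.141, 0.001, 0.655]
contact_force: [0.7, 0.5, -0.0]
opening: 1.001
grasp_force: 0.0
clock: 46.67
eef_pos: [487.6, 89.6, 204.2]
tcp_rot: [-3.141, 0.0, 2.454]
contact_force: [-0.2, 0.5, -0.5]
opening: 0.999
grasp_force: 0.0
spin -0.027 (yaw now 2.454) then x 0.06 y -0.02 z 4.72 cm t 46.7
```

```bash

python3 -m jog '[{"x":0.04,"y":0,"z":1.5,"spin":-0.027,"grip":0},{"x":0,"y":0,"z":1.5,"spin":0,"grip":0},{"x":0,"y":0,"z":1.3,"spin":0,"grip":0},{"x":0,"y":0,"z":0.4,"spin":0,"grip":0},{"x":0,"y":0,"z":0,"spin":0,"grip":0.5},{"x":0,"y":0,"z":0,"spin":0,"grip":0.8},{"x":0,"y":0,"z":0,"spin":0,"grip":1},{"x":0,"y":0,"z":0,"spin":0,"grip":1},{"x":0,"y":0,"z":0,"spin":0,"grip":1},{"x":0,"y":0,"z":0,"spin":0,"grip":1},{"x":0,"y":0,"z":0,"spin":0,"grip":1},{"x":0,"y":0,"z":0,"spin":0,"grip":1}]' 60
python3 -c "
from h import *
arc()"
```

```text
clock: 47.67
eef_pos: [487.8, 90.4, 158.1]
tcp_rot: [3.141, 0.001, 2.476]
contact_force: [-0.0, 1.0, 6.3]
opening: 0.176
grasp_force: 62.2
r 78.40442375457435 swing 0.006804937900487751 rel 0.7565183510469127 tq [ 0.05419153  0.09018211 -0.04800272]
```

```bash

python3 -m jog '[{"x":0,"y":0,"z":0.036,"spin":0.1125,"grip":1},{"x":0,"y":0,"z":0.036,"spin":0.1125,"grip":1},{"x":0,"y":0,"z":0.036,"spin":0.1125,"grip":1},{"x":0,"y":0,"z":0.036,"spin":0.1125,"grip":1},{"x":0,"y":0,"z":0.036,"spin":0.1125,"grip":1},{"x":0,"y":0,"z":0.036,"spin":0.1125,"grip":1},{"x":0,"y":0,"z":0.036,"spin":0.1125,"grip":1},{"x":0,"y":0,"z":0.036,"spin":0.1125,"grip":1},{"x":0,"y":0,"z":0.036,"spin":0.1125,"grip":1},{"x":0,"y":0,"z":0.036,"spin":0.1125,"grip":1},{"x":0,"y":0,"z":0,"spin":0,"grip":1},{"x":0,"y":0,"z":0,"spin":0,"grip":1}]' 60
python3 -m jog '[{"x":0,"y":0,"z":0,"spin":0,"grip":0.6},{"x":0,"y":0,"z":0,"spin":0,"grip":0.3},{"x":0,"y":0,"z":0,"spin":0,"grip":0},{"x":0,"y":0,"z":0,"spin":0,"grip":0},{"x":0,"y":0,"z":-1.5,"spin":0,"grip":0},{"x":0,"y":0,"z":-3,"spin":0,"grip":0},{"x":0,"y":0,"z":-3,"spin":0,"grip":0},{"x":0,"y":0,"z":-3,"spin":0,"grip":0},{"x":-3.5,"y":0,"z":0,"spin":0,"grip":0},{"x":-3.5,"y":0,"z":0,"spin":0,"grip":0},{"x":-3.5,"y":0,"z":0,"spin":0,"grip":0},{"x":-3.5,"y":0,"z":0,"spin":0,"grip":0},{"x":-3.5,"y":0,"z":0,"spin":0,"grip":0},{"x":-3.5,"y":0,"z":0,"spin":0,"grip":0},{"x":0,"y":0,"z":0,"spin":0,"grip":0},{"x":0,"y":0,"z":0,"spin":0,"grip":0}]' 60
python3 - <<'E'
from h import *
f=frame("top");g=frame("scene")
for k in blobs(f,"red",(190,200,260,290)):print("wing",rect(f,k,177))
for k in blobs(g,"red",(180,150,240,220)):print("wing s",cv2.boundingRect(k))
for p in((486.5,90,177),(486.5,90,143)):print(proj(g,p))
cv2.imwrite("pics/c10.png",cv2.resize(np.hstack([f["pixels"][180:300,140:280],g["pixels"][150:270,140:280]]),None,fx=2.8,fy=2.8,interpolation=cv2.INTER_CUBIC))
E
```

```text
clock: 48.67
eef_pos: [486.1, 89.9, 154.4]
tcp_rot: [-3.139, 0.001, 1.35]
contact_force: [-7.2, -1.1, 13.4]
opening: 0.172
grasp_force: 63.5
clock: 50.0
eef_pos: [441.1, -116.1, 258.8]
tcp_rot: [3.142, -0.0, 1.347]
contact_force: [0.4, -0.2, -1.1]
opening: 0.997
grasp_force: 0.0
wing (array([486.1,  91.3]), array([16.9, 61.8]), np.float32(1.333))
wing s (204, 177, 17, 23)
[212.75653876 182.38279471]
[213.29103566 195.95709043]
```

View pics/c10.png

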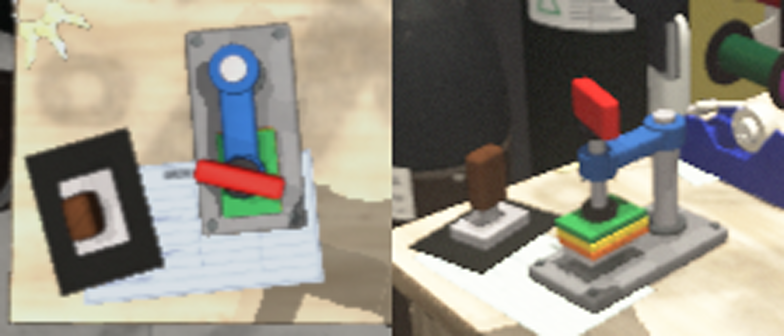

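```bash
python3 - <<'E'
from h import *
g=frame("scene");a=cv2.imread("pics/s5.png")
H["yo"]=((8,100,110),(33,255,255))
for im in(a,g["pixels"]):
    for c in("yo",):
        for k in blobs({"pixels":im},c,(185,200,245,262)):
            m=cv2.moments(k);print(m["m10"]/m["m00"],m["m01"]/m["m00"],m["m00"],cv2.boundingRect(k))
# lower orange/yellow band template
x,y,w,h=196,222,38,18
T=cv2.resize(a[y:y+h,x:x+w],None,fx=8,fy=8,interpolation=cv2.INTER_CUBIC);S=cv2.resize(g["pixels"][215:250,190:240],None,fx=8,fy=8,interpolation=cv2.INTER_CUBIC)
_,v,_,l=cv2.minMaxLoc(cv2.matchTemplate(S,T,cv2.TM_CCOEFF_NORMED));print(v,l[0]/8+190-x,l[1]/8+215-y)
for z in(48,38):print(proj(g,(460,70,z)))
E
```

```text
215.4125 231.61875 160.0 (198, 224, 34, 15)
215.638985005767 235.51557093425606 144.5 (199, 228, 33, 15)
0.6675010323524475 0.375 3.5
[210.87526828 238.81512127]
[211.03842266 242.51055578]
```

The stack has dropped 3.5–3.9 px, which is about 10 mm. The arm is in, the tamper is upright and everything is let go.

```bash
python3 -c "
from rig import *
print(sign_off())"
```

```text
the job is handed in; nothing more can be done
None
```

I handed the job in at about 50 s of the 210 s allowed; the sign-off returned no verdict, so the pass is unconfirmed. The orange, yellow and green plates (no blue one was there) are stacked squarely on the bed. The tamper bottomed the bed out and is back upright on its mat, and the clamp arm is fully in with the bed held down about 10 mm by camera estimate.

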